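# Weigh the transport box on the hand scale

### The arm

A 6-joint arm with a two-finger parallel gripper is mounted at the origin on a cart in front of the work surface, level with it; the furniture and walls round the work are solid. World frame = base frame: x ahead of the robot, y to its left, z up, the work surface at z = 0. Lengths are in m, angles in rad, forces in N, time in s.
With the tool pointing down it reaches from about 0.275 to 0.975 m from the base axis. Payload 8.4 kg.
Tool frame: the origin (TCP) lies midway between the tips of the shut fingers; the grasp point (between the pads) lies robot.grasp_offset behind it (robot.grasp_offset is the distance from the TCP to the grasp point, in m); z points along the fingers, y is the direction in which the jaws open and shut (so a half turn about z gives the same grasp; the last joint's range is limited). The gripper opens to 92 mm and grips with 3 to 60 N. Pads are 20 mm wide; open, the fingers measure 128 mm over their backs; the gripper's body (75 mm by 189 mm) begins 69 mm behind the grasp point.
Start: joints at [-1.117, 0.353, 1.633, -0, 1.155, -0.002], TCP at [0.275, -0.561, 0.215] pointing down, gripper open.
Joint ranges: [-2.63, 2.63], [-0.92, 2.1], [0.06, 2.66], [-1.3, 4.44], [0, 2.69], [-3.02, 3.02]. Speed limits (rad/s): [2.22, 2.22, 2.79, 3.14, 3.14, 3.14].

### API

Orientations are given as a 3x3 rotation matrix whose columns are the frame's x, y, z axes.
In Python, from plant import robot gives the robot as it stands. The module is installed in compiled form; this text tells all that it offers.
- The arm moves only by the shell command python3 -m handwheel 'ROWS' [FORCE]. ROWS is JSON, a list of rows, each an object of numbers: "x", "y", "z": the shift along the tool's x, y, z in mm; "wx", "wy", "wz": the turn, a rotation vector about the tool's x, y, z in degrees; "grip": the gripper command: -1 is shut, 1 is fully open, values between are in proportion. In form: [{"x": .., "y": .., "z": .., "wx": .., "wy": .., "wz": .., "grip": ..}, ...]. A call has 1 to 20 rows; each row shifts and turns the commanded pose from where the row before left it, along the tool's axes as they then stand; what a row does not reach is not made up. A row lasts 1/12 s, in which the tool goes at most 41.7 mm and 7.16 degrees, less where a joint would pass 70% of its speed; a pose out of reach is approached as far as the arm can. A call is refused whole if a number of a shift passes 41.7 or a number of a turn 7.16, either way. A call with a gripper value outside its range is refused whole. The fingers move at their own pace and stop on an object; FORCE is the grip in N (left out, the last holds). Time passes only in rows, so rows that do not move let the fingers close. It gives the time, the measured TCP pose, the force and the opening at its end, in the units of the state.
- robot.get_state(): the state, without advancing time (a new reading comes with each control period).
- robot.camera(name): name is "scene" or "top"; returns the picture (480x640x3 uint8, red, green, blue); there is no depth.
- robot.camera_params(name): a dict with "K" (3x3 intrinsics, pixels), "dist" ([k1, k2, p1, p2, k3] as OpenCV has them; the pictures are not rectified), "position" and "rotation" of the camera in the world. Camera axes: x right, y up, looking along -z (the intrinsics and any distortion apply to the point x, -y, -z); pixel columns grow to the right and rows downward; lengths in m; the calibration is good to about 2 mm. A picture is of the moment at which its call begins. camera_params takes no time and is no camera call.
- robot.sign_off(): hands the job in, once; it reports no verdict.
Trained networks look in the newest picture that a camera, given by its name, has taken for a name from the list of things; names that differ only in an ending like _2 or _b are one class to them, and where a whole thing is asked for, a point or a joint stands for the part that bears it (a point fixed in the world has none). Each returns a list of dicts, best first, with "score" (0 to 1); they miss things now and then, are a little off and sometimes report something else, mostly with a low value. They report only what shows in the picture. A call takes as long as a camera call. They do not tell look-alikes from the thing itself.
- robot.search_frame(camera, label): "bbox" ([left, top, width, height] in pixels, round what is visible of it).
The state is a dict: "time": time; "qpos": joint angles; "qd": joint speeds; "joint_torque": joint torques, N m; "eef_pos": TCP position; "ee_rot": TCP orientation; "contact_force": force on the tool from outside, world axes, zero at the start; "moment": the same for the moment, N m; "opening": finger opening in m.
Only numpy, scipy, OpenCV 4.12 (cv2) and the standard library are available. Lean on these libraries where they do the work, as an engineer would, in place of code of your own. Each camera call takes 0.05 s, during which the arm holds its last target.

### The job

Weigh the small steel transport box: take the hand scale out of its stand, hook it under the box's wire bail and lift until the box hangs just clear of the worktop - no more than about 2 cm up - and hold it still there for two seconds. Then set the box gently down where it stood, unhook, and put the scale back upright in its stand, flange fully down in the seat. Lift the box by the scale only, do not knock or press hard on anything, and leave the other things alone.

Things in the scene. Friction and masses are not known exactly. Their poses are not given: they have to be found in the camera images.
- scale_stand: Fixed stand: dark foot plate, 16 mm column (axis at x = +52 mm), grey level fork on top. Origin on the worktop below the seat; x points to the column, the fork is open to -x. Prongs run along x from -25 to +41 mm, inner faces at y = -15 and +15 mm. The scale can leave and enter straight up (hook through the gap), or by -x when its flange is 15 mm above the seat.
- stand_seat (a point): Middle of the fork's seat, on the prongs' upper face, 150 mm above the stand's origin; axes as the stand. Sloping lips 10 mm high round the seat funnel the scale's 44 mm square flange into it (1.5 mm play). The fork is cushioned: it starts to sink at about 2 N on it, then 1 mm per 1.5 N, to a stop at 12 mm.
- scale_grip (a point): Centre of the scale's black grip, a block 46 (x) by 20 (y) by 50 mm (z); pinch it across y. z is the scale's axis, up; x, y as the stand's while parked. Scale: loose, 0.12 kg. The underside of its square flange (44 x 44 x 6 mm), which rests on the seat, is 40 mm below this point; then a tube, 24 mm diameter, 60 mm long, then the sprung hook.
- hook_bowl (a point): Inner bottom of the steel hook (5 mm wire), on the scale's axis, 157.5 mm below the grip's centre when unloaded; axes as the scale. Hook in the x-z plane: back at x = -12 mm, tip at x = +14.5 mm, the tip's top 22 mm above this point, underside 5 mm below it. The spring starts to give at 0.55 N, then 1 mm per 0.11 N, up to 85 mm.
- bail_top (a point): Top of the box's stiff wire bail (centre of the 5 mm wire), 88 mm above the box's underside. An arch along y, legs at y = -46 and +46 mm, highest in the middle; the lid is 49 mm below this point. The hook enters under it along x, either way. z up.
- box_base (a point): Middle of the underside of the steel transport box (loose), 88 x 108 x 39 mm without the bail, axes as the bail. Its weight is not known: 0.27 to 0.9 kg.
- label_roll: Roll of white labels, 64 mm diameter, 32 mm high, loose bystander; origin under its middle.
- gallipot: Steel bowl, 98 mm diameter, 36 mm high, loose bystander; origin under its middle.
- forceps: Steel forceps lying flat, 124 mm, loose bystander.
- scissors: Steel scissors lying flat, 144 mm, loose bystander.
Not all that is in view belongs to the job. Leave any orange look-alike of the part that bears bail_top alone.

How it is judged:
By the outcome, as a careful person would: the job done as asked, in the order asked, and still so for the second after the job is handed in, with the robot touching nothing.
It also fails if it takes over 72 s, if anything falls off the work surface, if the arm or the gripper's body presses on something with over 40 N, if the wrist force passes 120 N, or if a joint passes its speed limit or range.

## Working session

There is one attempt and no reset: what is moved stays moved. The work goes in short steps, Python scripts to look and compute and a shell command to move; the robot and the scene stay as the last step left them, time stands still between calls to the robot, and variables do not carry over. Pictures are saved under pics/ and viewed, and the job is handed in when it is done.

```bash
mkdir -p pics; ls; cat > h.py <<'E'
import numpy as np,cv2
from plant import robot
def snap(c,fn):
    im=robot.camera(c); cv2.imwrite('pics/'+fn,im[:,:,::-1]); return im
def ray(c,u,v):
    p=robot.camera_params(c);K=np.array(p['K']);d=np.array(p['dist'])
    q=cv2.undistortPoints(np.array([[[u,v]]],float),K,d)[0,0]
    R=np.array(p['rotation']);o=np.array(p['position'])
    return o,R@np.array([q[0],-q[1],-1.])
def atz(c,u,v,z):
    o,r=ray(c,u,v);return o+r*(z-o[2])/r[2]
def proj(c,P):
    p=robot.camera_params(c);K=np.array(p['K']);d=np.array(p['dist'])
    R=np.array(p['rotation']);o=np.array(p['position'])
    q=(np.atleast_2d(P)-o)@R; q=q*[1,-1,-1]
    return cv2.projectPoints(q,np.zeros(3),np.zeros(3),K,d)[0][:,0]
def tri(u1,v1,u2,v2,c1='scene',c2='top'):
    o1,r1=ray(c1,u1,v1);o2,r2=ray(c2,u2,v2)
    A=np.stack([r1,-r2],1);s=np.linalg.lstsq(A,o2-o1,rcond=None)[0]
    a=o1+r1*s[0];b=o2+r2*s[1];return (a+b)/2,np.linalg.norm(a-b)
E
python3 - <<'E'
from h import *
for c in('scene','top'):
    snap(c,c+'0.png');p=robot.camera_params(c);print(c,p['K'],p['dist'],p['position'],p['rotation'])
    for n in('scale_stand','scale_grip','bail_top','label_roll','gallipot','forceps','scissors'):
        print(n,[(np.round(d['bbox']).tolist(),round(d['score'],2)) for d in robot.search_frame(c,n)][:3])
print(robot.get_state(),robot.grasp_offset)
E
```

```text
pics
scene [[622.0469427    0.         316.00173209]
 [  0.         622.0469427  225.84910173]
 [  0.           0.           1.        ]] [0.00895008 0.         0.         0.         0.        ] [-0.25396257 -0.91340892  0.84269214] [[ 0.77281778  0.30866497 -0.55450755]
 [-0.63408861  0.41157334 -0.65462892]
 [ 0.02615951  0.85751579  0.51379213]]
scale_stand [([249.0, 173.0, 62.0, 78.0], 0.91)]
scale_grip [([265.0, 153.0, 23.0, 71.0], 0.81)]
bail_top [([338.0, 268.0, 51.0, 56.0], 0.64)]
label_roll [([263.0, 277.0, 30.0, 24.0], 0.55)]
gallipot [([313.0, 236.0, 41.0, 30.0], 0.93)]
forceps [([250.0, 176.0, 61.0, 72.0], 0.56), ([184.0, 239.0, 49.0, 10.0], 0.54)]
scissors [([326.0, 348.0, 70.0, 20.0], 0.65)]
top [[563.07096873   0.         317.56231516]
 [  0.         563.07096873 244.1924694 ]
 [  0.           0.           1.        ]] [-0.10162609  0.          0.          0.          0.        ] [ 0.37735682 -0.03999955  1.49255087] [[-5.20037700e-03  9.96949800e-01 -7.78720301e-02]
 [-9.99986290e-01 -5.23229804e-03 -2.05886212e-04]
 [-6.12707889e-04  7.78698918e-02  9.96963342e-01]]

[... 444 characters left out ...]
69135907e-06,
        1.15520169e+00, -2.37718198e-03]), 'qd': array([-0.0018792 ,  0.00169104, -0.00110941,  0.00020699, -0.00040581,
        0.00079866]), 'joint_torque': array([-2.24593177e-04, -5.93705142e+01, -3.34565520e+01,  6.96087163e-02,
        1.56667340e-02, -8.69419523e-05]), 'eef_pos': array([ 0.27512609, -0.56118765,  0.21459966]), 'ee_rot': array([[ 8.97910712e-01,  4.40177637e-01,  1.00513826e-05],
       [ 4.40177637e-01, -8.97910712e-01, -1.29178853e-05],
       [ 3.33907988e-06,  1.60235014e-05, -1.00000000e+00]]), 'contact_force': array([0.45884052, 0.55927916, 0.53515504]), 'moment': array([-0.0504648 ,  0.00766293,  0.01985464]), 'opening': 0.09195121993145124} 0.0187
```

```bash
python3 - <<'E'
import cv2
a=cv2.imread('pics/scene0.png')
cv2.imwrite('pics/s0c.png',cv2.resize(a[130:380,170:450],None,fx=2.8,fy=2.4*1,interpolation=cv2.INTER_CUBIC)[:600])
a=cv2.imread('pics/top0.png')
cv2.imwrite('pics/t0c.png',cv2.resize(a[150:310,190:470],None,fx=2.8,fy=2.8,interpolation=cv2.INTER_CUBIC))
E
```

```text
(no output)
```

View pics/scene0.png

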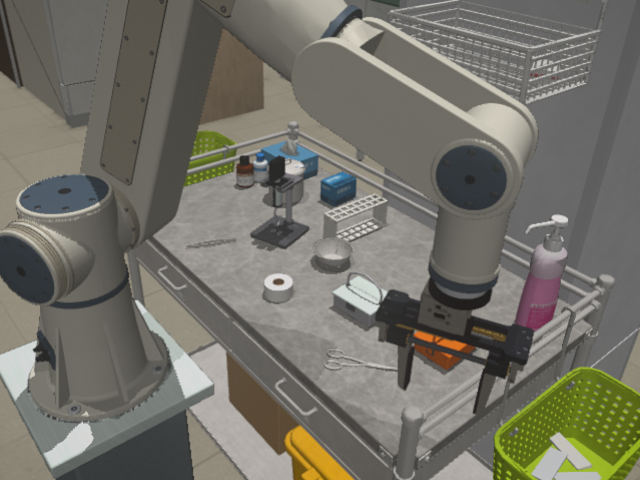

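View pics/s0c.png

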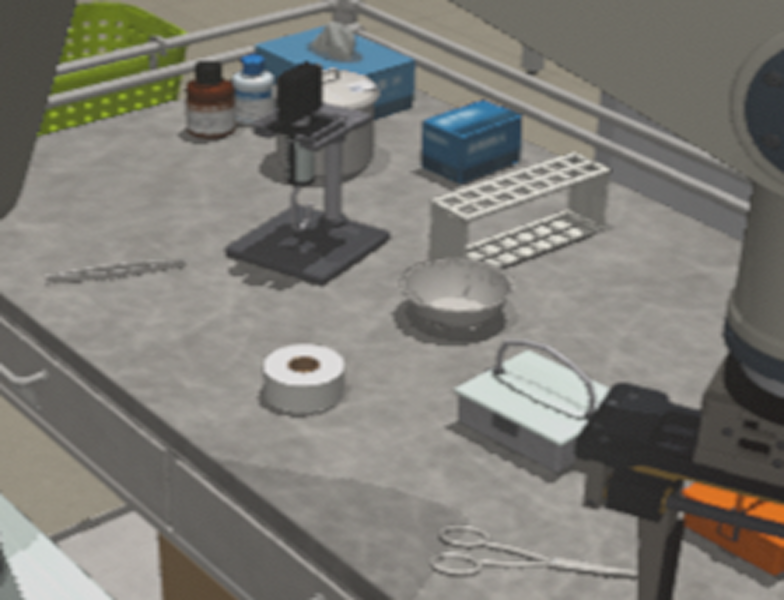

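View pics/t0c.png

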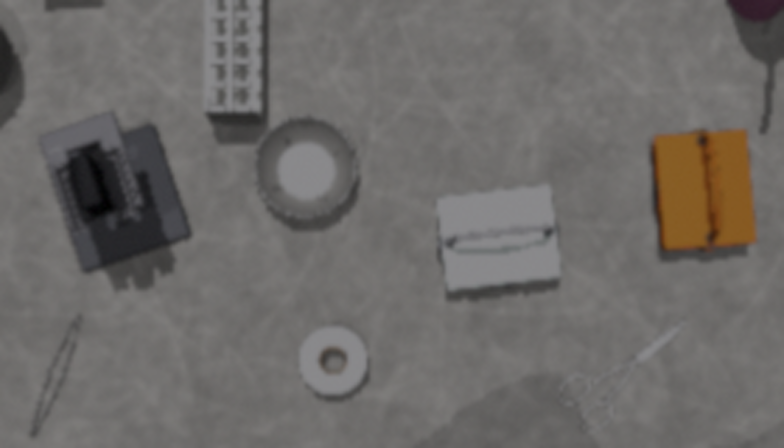

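View pics/top0.png

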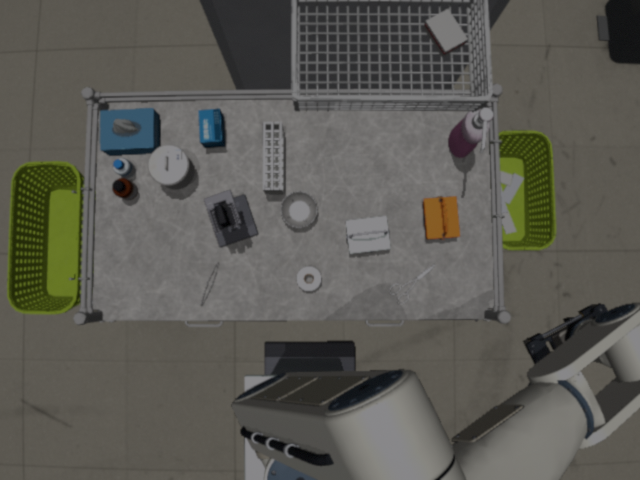

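Scene picture: stand with scale at (275,190), box at (362,298), and an orange decoy under the gripper. Top picture: box at (368,236), stand at (228,218). I'll zoom in for precise measurements.

```bash
python3 - <<'E'
import cv2,numpy as np
def crop(src,dst,x,y,w,h,f):
    a=cv2.imread(src)[y:y+h,x:x+w]
    a=cv2.resize(a,None,fx=f,fy=f,interpolation=cv2.INTER_CUBIC)
    a=np.clip(a.astype(float)*1.7,0,255).astype('uint8')
    for i in range(0,w,10):
        cv2.line(a,(i*f,0),(i*f,6),(0,0,255),1); cv2.putText(a,str(x+i),(i*f,16),0,.35,(0,255,255),1)
    for i in range(0,h,10):
        cv2.line(a,(0,i*f),(6,i*f),(0,0,255),1); cv2.putText(a,str(y+i),(8,i*f+4),0,.35,(0,255,255),1)
    cv2.imwrite(dst,a)
crop('pics/top0.png','pics/t_st.png',195,180,70,72,8)
crop('pics/top0.png','pics/t_bx.png',338,205,66,60,9)
crop('pics/scene0.png','pics/s_st.png',240,145,80,110,5)
crop('pics/scene0.png','pics/s_bx.png',325,260,80,75,8)
E
```

```text
(no output)
```

View pics/t_st.png

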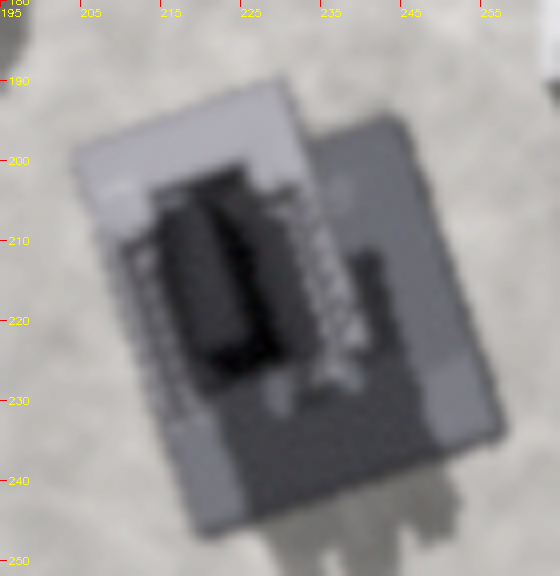

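View pics/t_bx.png

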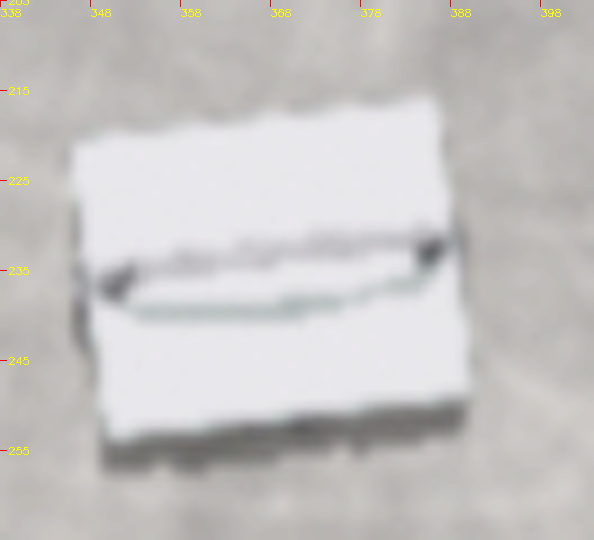

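View pics/s_st.png

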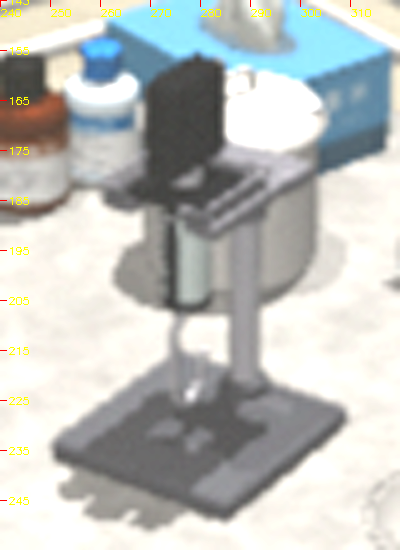

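View pics/s_bx.png

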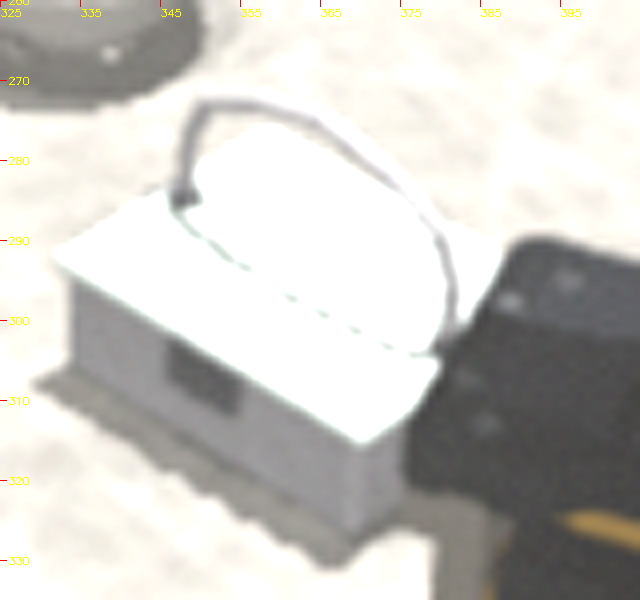

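```bash
python3 - <<'E'
from h import *
T=lambda u,v,z:np.round(atz('top',u,v,z)*1000,1)
print('foot plate z8',[T(u,v,.008) for u,v in((244.5,195),(258,234.5),(220,247))])
print('bar z150',[T(u,v,.15) for u,v in((204,199),(230,190.5))])
print('box lid z39',[T(u,v,.039) for u,v in((346,221),(386,216),(389.5,249.5),(350.5,254))])
print('bail feet z39',[T(u,v,.039) for u,v in((350.5,237),(386,233))])
for z in(.215,): print('grip',[T(u,v,z) for u,v in((214,207),(220,204),(230,223.5),(219,227),(222,216))])
# scene box
S=lambda u,v,z:np.round(atz('scene',u,v,z)*1000,1)
print('scene lid',[S(u,v,.039) for u,v in((331.5,292.5),(370,315.5),(387,291),(347.5,285.5),(380,303.5))])
print('scene box bottom',S(333.5,307,0),S(370,327.5,0))
print('bail top arch mid tri',tri(363.5,274.5,366,233))
print('foot scene z8',[S(u,v,.008) for u,v in((250.5,235),(285,249),(309,228),(273,213))])
print('bar',tri(300.5,175,230,190.5))
print('grip top',[S(u,v,.215) for u,v in((269,164),(281,157),(284.5,159),(271,167.5))])
E
```

```text
foot plate z8 [array([626.1, 154.7,   8. ]), array([519.9, 118.1,   8. ]), array([487.2, 219.1,   8. ])]
bar z150 [array([593.3, 234.4, 150. ]), array([613.6, 171.3, 150. ])]
box lid z39 [array([ 551. , -113.9,   39. ]), array([ 563.6, -218.3,   39. ]), array([ 476.1, -226.1,   39. ]), array([ 465. , -124.8,   39. ])]
bail feet z39 [array([ 509.1, -125.2,   39. ]), array([ 519.1, -217.6,   39. ])]
grip [array([564.1, 197.7, 215. ]), array([570.9, 183.9, 215. ]), array([525.7, 160.4, 215. ]), array([517.8, 185.7, 215. ]), array([543.1, 179. , 215. ])]
scene lid [array([ 464.3, -123.4,   39. ]), array([ 476.4, -229.7,   39. ]), array([ 562.8, -191.9,   39. ]), array([ 508.3, -125.4,   39. ]), array([ 520.3, -213.8,   39. ])]
scene box bottom [ 468.8 -127.1    0. ] [ 484.7 -224.9    0. ]
bail top arch mid tri (array([ 0.51566343, -0.16225701,  0.08581622]), np.float64(0.0022663422665440275))
foot scene z8 [array([485.2, 215. ,   8. ]), array([515.9, 110.3,   8. ]), array([625.4, 152.6,   8. ]), array([596.8, 271.8,   8. ])]
bar (array([0.61104043, 0.17093608, 0.15786784]), np.float64(0.0028268157340874435))
grip top [array([514.1, 170.5, 215. ]), array([560.1, 185.4, 215. ]), array([560.1, 171.3, 215. ]), array([506.8, 152.5, 215. ])]
```

```bash
cat > ov.py <<'E'
from h import *
def box(lx,ly,lz):
    c=np.array([[x,y,z] for x in lx for y in ly for z in lz])
    e=[(i,j) for i in range(8) for j in range(i+1,8) if bin(i^j).count('1')==1]
    return [(c[i],c[j]) for i,j in e]
def draw(a,cam,segs,X,Y,yaw,x,y,f,col,Z=0,p=None):
    R=np.array([[np.cos(yaw),-np.sin(yaw),0],[np.sin(yaw),np.cos(yaw),0],[0,0,1]])
    for s in segs:
        P=np.array(s)/1000@R.T+[X/1000,Y/1000,Z/1000]
        q=(proj(cam,P)-[x,y]+.5)*f
        cv2.line(a,tuple(int(v) for v in q[0]),tuple(int(v) for v in q[1]),col,1,cv2.LINE_AA)
def crop(src,x,y,w,h,f,g=1.7):
    a=cv2.imread(src)[y:y+h,x:x+w]
    a=cv2.resize(a,None,fx=f,fy=f,interpolation=cv2.INTER_CUBIC)
    return np.clip(a.astype(float)*g,0,255).astype('uint8')
def stand():
    s=[((-25,15,150),(41,15,150)),((-25,-15,150),(41,-15,150)),((41,-15,150),(41,15,150)),((52,0,8),(52,0,150))]
    return s
def scale(): # origin stand-origin at seat
    s=box((-23,23),(-10,10),(165,215))+box((-22,22),(-22,22),(150,156))
    s+=[((-12,0,90),(-12,0,35)),((0,-12,150),(0,-12,90)),((0,12,150),(0,12,90)),((0,0,32.5),(14.5,0,54.5))]
    return s
def bx():
    s=box((-44,44),(-54,54),(0,39))
    t=np.linspace(0,np.pi,13);p=[(0,46*np.cos(a),39+49*np.sin(a)) for a in t]
    return s+list(zip(p[:-1],p[1:]))
E
cat > o1.py <<'E'
from ov import *
import sys
X,Y,W,BX,BY,BW=map(float,sys.argv[1:7])
W=np.radians(W);BW=np.radians(BW)
out=[]
for cam,(x,y,w,h,f) in(('top',(195,180,66,72,6)),('scene',(240,145,75,108,5))):
    a=crop(f'pics/{cam}0.png',x,y,w,h,f)
    draw(a,cam,stand(),X,Y,W,x,y,f,(0,255,0));draw(a,cam,scale(),X,Y,W,x,y,f,(0,0,255));out.append(a)
H=max(o.shape[0] for o in out)
cv2.imwrite('pics/ovs%s.png'%sys.argv[7],np.hstack([np.pad(o,((0,H-o.shape[0]),(0,0),(0,0))) for o in out]))
out=[]
for cam,(x,y,w,h,f) in(('top',(338,205,60,60,6)),('scene',(325,260,70,72,6))):
    a=crop(f'pics/{cam}0.png',x,y,w,h,f,1.3)
    draw(a,cam,bx(),BX,BY,BW,x,y,f,(0,0,255));out.append(a)
H=max(o.shape[0] for o in out)
cv2.imwrite('pics/ovb%s.png'%sys.argv[7],np.hstack([np.pad(o,((0,H-o.shape[0]),(0,0),(0,0))) for o in out]))
E
python3 o1.py 544 182 18.3 514 -171 6.7 1
```

```text
(no output)
```

View pics/ovs1.png

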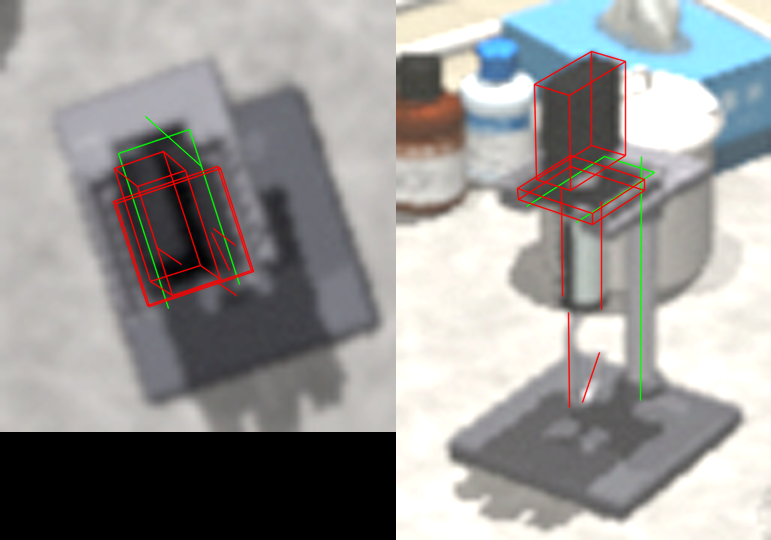

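View pics/ovb1.png

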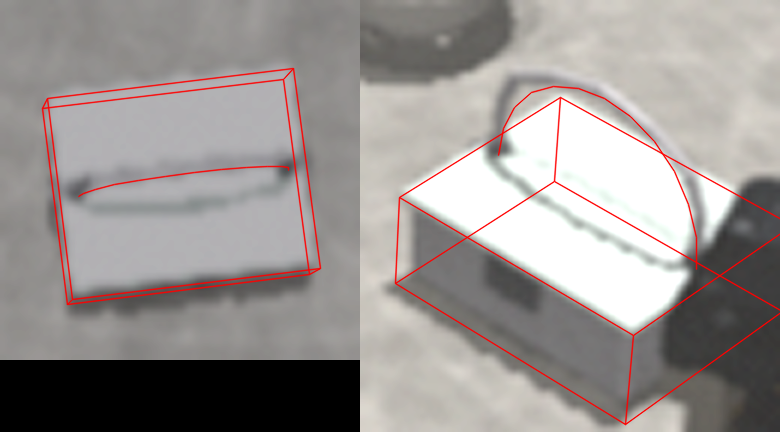

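```bash
cat > o2.py <<'E'
from ov import *
import sys
X,Y,W=map(float,sys.argv[1:4]);W=np.radians(W)
x,y,w,h,f=200,185,48,52,8
out=[]
for k in range(2):
    a=crop('pics/top0.png',x,y,w,h,f,2.6)
    if k:
        draw(a,'top',stand(),X,Y,W,x,y,f,(0,255,0))
        draw(a,'top',box((-23,23),(-10,10),(165,215)),X,Y,W,x,y,f,(0,0,255))
    out.append(a)
cv2.imwrite('pics/o2%s.png'%sys.argv[4],np.hstack(out))
x,y,w,h,f=255,148,50,70,8
out=[]
for k in range(2):
    a=crop('pics/scene0.png',x,y,w,h,f,2)
    if k:
        draw(a,'scene',stand(),X,Y,W,x,y,f,(0,255,0))
        draw(a,'scene',scale(),X,Y,W,x,y,f,(0,0,255))
    out.append(a)
cv2.imwrite('pics/o3%s.png'%sys.argv[4],np.hstack(out))
E
python3 o2.py 544 182 18.3 a
```

```text
(no output)
```

View pics/o2a.png

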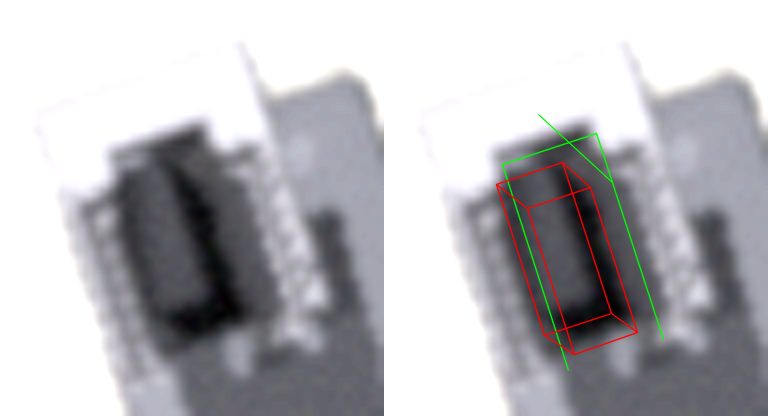

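View pics/o3a.png

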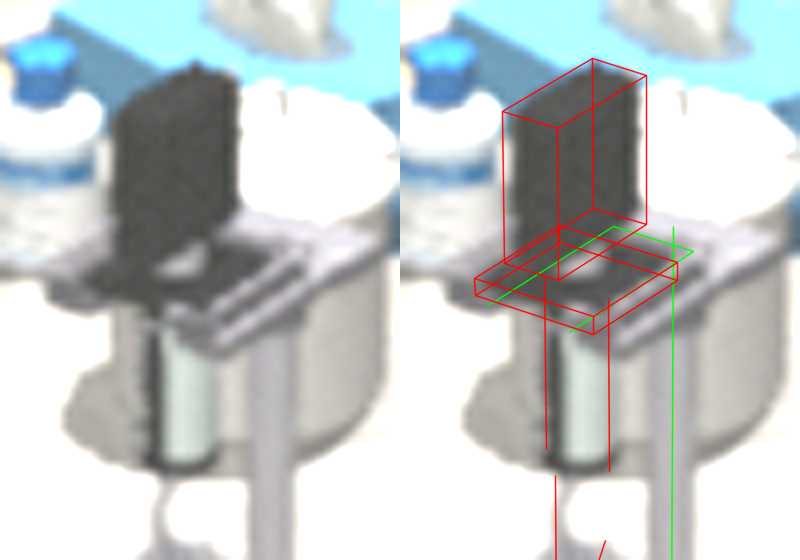

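Box fits at (514,-171), yaw 6.7°; the stand is near (545,181), yaw 18.3°. I'll move above the scale, then refine against the fingers in the same picture.

```bash
python3 -m handwheel '[{"z":-40},{"z":-40},{"x":28.5,"y":-27.4},{"x":28.5,"y":-27.4},{"x":28.5,"y":-27.4},{"x":28.5,"y":-27.4},{"x":28.5,"y":-27.4},{"x":28.5,"y":-27.4},{"x":28.5,"y":-27.4},{"x":28.5,"y":-27.4},{"x":28.5,"y":-27.4},{"x":28.5,"y":-27.4},{"x":28.5,"y":-27.4},{"x":28.5,"y":-27.4},{"x":28.5,"y":-27.4},{"x":28.5,"y":-27.4},{"x":28.5,"y":-27.4},{"x":28.5,"y":-27.4},{"x":28.5,"y":-27.4},{"x":28.5,"y":-27.4}]'
python3 -m handwheel '[{"x":28.5,"y":-27.4},{"x":27.9,"y":-26.7},{"wz":3.9},{"wz":3.9},{}]'
```

```text
$[0]: bad value
$[0]: bad value
```

```bash
python3 -m handwheel '[{"x":0,"y":0,"z":-40,"wx":0,"wy":0,"wz":0,"grip":1},{"x":0,"y":0,"z":-40,"wx":0,"wy":0,"wz":0,"grip":1},{"x":28.5,"y":-27.4,"z":0,"wx":0,"wy":0,"wz":0,"grip":1},{"x":28.5,"y":-27.4,"z":0,"wx":0,"wy":0,"wz":0,"grip":1},{"x":28.5,"y":-27.4,"z":0,"wx":0,"wy":0,"wz":0,"grip":1},{"x":28.5,"y":-27.4,"z":0,"wx":0,"wy":0,"wz":0,"grip":1},{"x":28.5,"y":-27.4,"z":0,"wx":0,"wy":0,"wz":0,"grip":1},{"x":28.5,"y":-27.4,"z":0,"wx":0,"wy":0,"wz":0,"grip":1},{"x":28.5,"y":-27.4,"z":0,"wx":0,"wy":0,"wz":0,"grip":1},{"x":28.5,"y":-27.4,"z":0,"wx":0,"wy":0,"wz":0,"grip":1},{"x":28.5,"y":-27.4,"z":0,"wx":0,"wy":0,"wz":0,"grip":1},{"x":28.5,"y":-27.4,"z":0,"wx":0,"wy":0,"wz":0,"grip":1}]'
```

```text
time: 1.8
eef_pos: [0.4106, -0.1879, 0.2949]
ee_rot: [[0.898, 0.44, 0.001], [0.44, -0.898, -0.0], [0.001, 0.001, -1.0]]
contact_force: [0.8, -0.3, -0.1]
opening: 0.092
```

```bash
python3 -m handwheel '[{"x":28.5,"y":-27.4,"z":0,"wx":0,"wy":0,"wz":0,"grip":1},{"x":28.5,"y":-27.4,"z":0,"wx":0,"wy":0,"wz":0,"grip":1},{"x":28.5,"y":-27.4,"z":0,"wx":0,"wy":0,"wz":0,"grip":1},{"x":28.5,"y":-27.4,"z":0,"wx":0,"wy":0,"wz":0,"grip":1},{"x":28.5,"y":-27.4,"z":0,"wx":0,"wy":0,"wz":0,"grip":1},{"x":28.5,"y":-27.4,"z":0,"wx":0,"wy":0,"wz":0,"grip":1},{"x":28.5,"y":-27.4,"z":0,"wx":0,"wy":0,"wz":0,"grip":1},{"x":28.5,"y":-27.4,"z":0,"wx":0,"wy":0,"wz":0,"grip":1},{"x":28.5,"y":-27.4,"z":0,"wx":0,"wy":0,"wz":0,"grip":1},{"x":27.9,"y":-26.7,"z":0,"wx":0,"wy":0,"wz":0,"grip":1},{"x":0,"y":0,"z":0,"wx":0,"wy":0,"wz":3.9,"grip":1},{"x":0,"y":0,"z":0,"wx":0,"wy":0,"wz":3.9,"grip":1},{"x":0,"y":0,"z":0,"wx":0,"wy":0,"wz":0,"grip":1}]'
```

```text
time: 2.88
eef_pos: [0.5454, 0.1817, 0.2942]
ee_rot: [[0.95, 0.313, -0.001], [0.313, -0.95, -0.0], [-0.001, 0.0, -1.0]]
contact_force: [0.1, -0.3, -0.3]
opening: 0.0923
```

```bash
cat > look.py <<'E'
import sys
from ov import *
n=sys.argv[1]; st=robot.get_state();E=st['eef_pos'];R=st['ee_rot'];op=st['opening']
for cam,wn in(('top',sys.argv[2]),('scene',sys.argv[3])):
    im=snap(cam,f'{cam}_{n}.png')
    x,y,w,h,f=map(int,wn.split(','))
    a=crop(f'pics/{cam}_{n}.png',x,y,w,h,f,1.8)
    b=a.copy()
    for s in(-1,1):
        P=[E+R@np.array([0,s*op/2,0]),E+R@np.array([0,s*op/2,-.04])]
        q=(proj(cam,P)-[x,y]+.5)*f
        cv2.line(b,tuple(int(v) for v in q[0]),tuple(int(v) for v in q[1]),(0,255,0),1)
    cv2.imwrite(f'pics/c_{cam}_{n}.png',np.hstack([a,b]) if 2*w*f<=800 else b)
print(st['time'],E,op)
E
python3 look.py 1 180,170,90,90,6 230,100,100,120,5
```

```text
2.8833 [0.54540351 0.18168337 0.29424214] 0.09228968821669789
```

View pics/c_top_1.png

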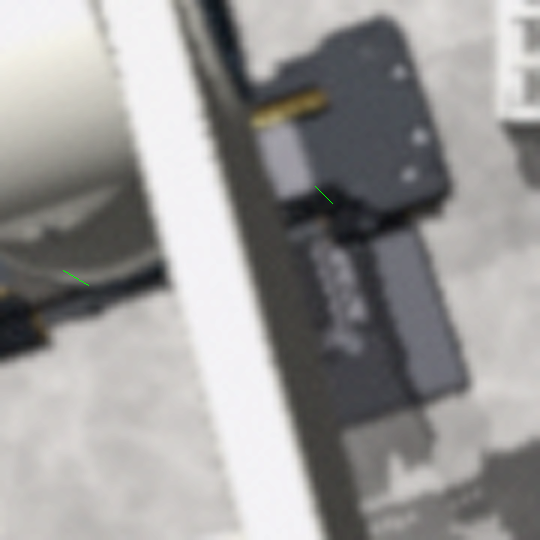

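View pics/c_scene_1.png

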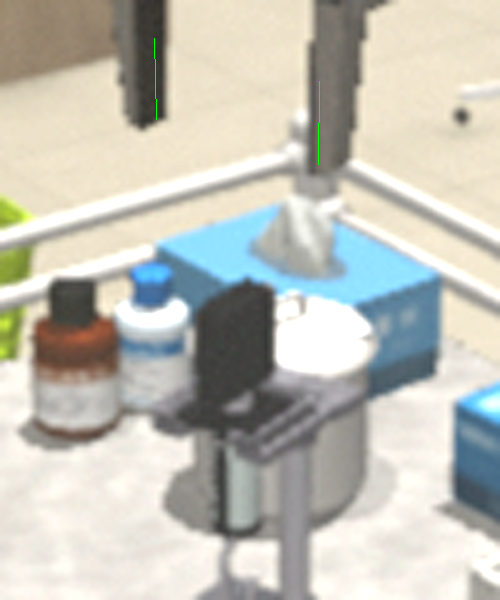

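Scene view is clear: the fingers project within about 1 px of the images, so descend around the grip with jaws at ~44 mm and compare gaps.

```bash
python3 -m handwheel '[{"x":0,"y":0,"z":40,"wx":0,"wy":0,"wz":0,"grip":0},{"x":0,"y":0,"z":30,"wx":0,"wy":0,"wz":0,"grip":0},{"x":0,"y":0,"z":20,"wx":0,"wy":0,"wz":0,"grip":0},{"x":0,"y":0,"z":15,"wx":0,"wy":0,"wz":0,"grip":0},{"x":0,"y":0,"z":10,"wx":0,"wy":0,"wz":0,"grip":0},{"x":0,"y":0,"z":0,"wx":0,"wy":0,"wz":0,"grip":0},{"x":0,"y":0,"z":0,"wx":0,"wy":0,"wz":0,"grip":0}]' 10
python3 look.py 2 180,170,90,90,6 240,130,70,70,8
```

```text
time: 3.57
eef_pos: [0.5456, 0.1806, 0.1799]
ee_rot: [[0.949, 0.315, -0.0], [0.315, -0.949, 0.0], [-0.0, -0.0, -1.0]]
contact_force: [-0.0, 1.3, 0.4]
opening: 0.0472
3.5667 [0.54560879 0.18061079 0.17989139] 0.04717066565459618
```

View pics/c_scene_2.png

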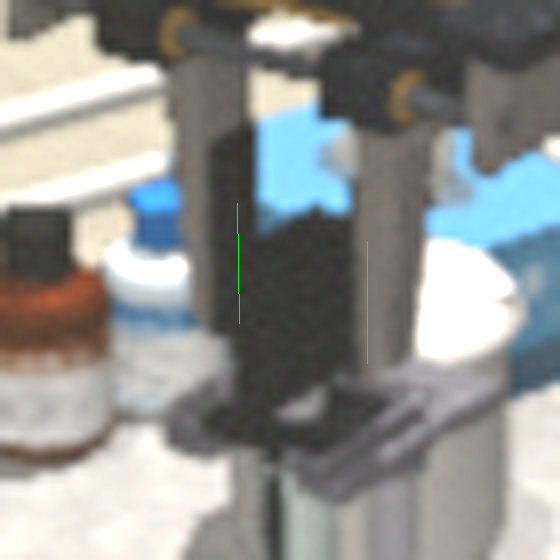

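```bash
python3 -m handwheel '[{"x":0,"y":0,"z":8.5,"wx":0,"wy":0,"wz":0,"grip":0},{"x":0,"y":0,"z":0,"wx":0,"wy":0,"wz":0,"grip":-0.4},{"x":0,"y":0,"z":0,"wx":0,"wy":0,"wz":0,"grip":-0.4},{"x":0,"y":0,"z":0,"wx":0,"wy":0,"wz":0,"grip":-0.4}]' 3
python3 look.py 3 180,170,90,90,6 240,130,70,70,8
python3 -m handwheel '[{"x":0,"y":0,"z":0,"wx":0,"wy":0,"wz":0,"grip":-0.5},{"x":0,"y":0,"z":0,"wx":0,"wy":0,"wz":0,"grip":-0.5},{"x":0,"y":0,"z":0,"wx":0,"wy":0,"wz":0,"grip":-0.5}]' 3
```

```text
time: 4.0
eef_pos: [0.5455, 0.1809, 0.1712]
ee_rot: [[0.949, 0.314, 0.0], [0.314, -0.949, 0.0], [0.0, -0.0, -1.0]]
contact_force: [-0.3, 1.3, 0.0]
opening: 0.0286
4.0 [0.54547848 0.18094647 0.171228  ] 0.028623928861619657
time: 4.35
eef_pos: [0.5453, 0.1815, 0.1714]
ee_rot: [[0.949, 0.314, -0.0], [0.314, -0.949, 0.001], [0.0, -0.001, -1.0]]
contact_force: [-2.2, 5.4, 2.9]
opening: 0.0226
```

View pics/c_scene_3.png

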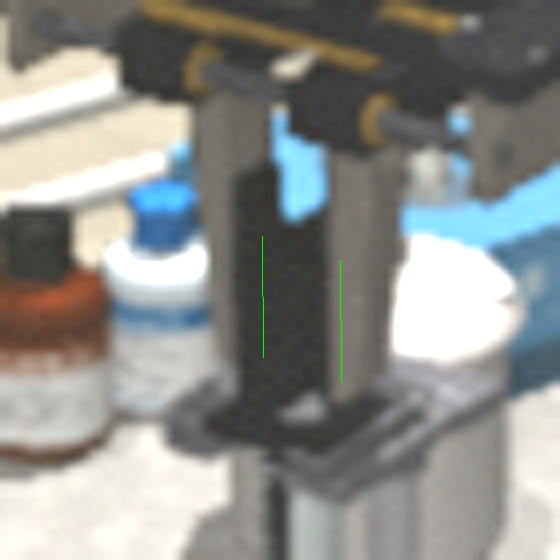

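```bash
python3 -m handwheel '[{"x":0,"y":-1.3,"z":0,"wx":0,"wy":0,"wz":0,"grip":-0.5},{"x":0,"y":0,"z":0,"wx":0,"wy":0,"wz":0,"grip":-0.5},{"x":0,"y":0,"z":0,"wx":0,"wy":0,"wz":0,"grip":-0.5}]' 3
```

```text
time: 4.6
eef_pos: [0.5451, 0.1823, 0.1711]
ee_rot: [[0.949, 0.314, 0.0], [0.314, -0.949, 0.0], [0.0, -0.0, -1.0]]
contact_force: [-0.8, 3.1, 2.0]
opening: 0.0232
```

```bash
python3 -m handwheel '[{"x":0,"y":-1.6,"z":0,"wx":0,"wy":0,"wz":0,"grip":-0.5},{"x":0,"y":0,"z":0,"wx":0,"wy":0,"wz":0,"grip":-0.5},{"x":0,"y":0,"z":0,"wx":0,"wy":0,"wz":0,"grip":-0.5}]' 3; python3 -m handwheel '[{"x":0,"y":0,"z":0,"wx":0,"wy":0,"wz":0,"grip":-0.6},{"x":0,"y":0,"z":0,"wx":0,"wy":0,"wz":0,"grip":-0.6},{"x":0,"y":0,"z":0,"wx":0,"wy":0,"wz":0,"grip":-0.6}]' 3
```

```text
time: 4.85
eef_pos: [0.5446, 0.1832, 0.1709]
ee_rot: [[0.949, 0.314, 0.0], [0.314, -0.949, -0.001], [-0.0, 0.001, -1.0]]
contact_force: [-0.1, 0.9, 0.3]
opening: 0.0233
time: 5.1
eef_pos: [0.5444, 0.1838, 0.171]
ee_rot: [[0.949, 0.314, -0.0], [0.314, -0.949, 0.0], [-0.0, -0.0, -1.0]]
contact_force: [-2.0, 2.7, 1.1]
opening: 0.0201
```

```bash
python3 -m handwheel '[{"x":0,"y":-1,"z":0,"wx":0,"wy":0,"wz":0,"grip":-0.6},{"x":0,"y":0,"z":0,"wx":0,"wy":0,"wz":0,"grip":-0.6},{"x":0,"y":0,"z":0,"wx":0,"wy":0,"wz":0,"grip":-0.6}]' 3; python3 -m handwheel '[{"x":0,"y":0,"z":0,"wx":0,"wy":0,"wz":0,"grip":-1},{"x":0,"y":0,"z":0,"wx":0,"wy":0,"wz":0,"grip":-1},{"x":0,"y":0,"z":0,"wx":0,"wy":0,"wz":0,"grip":-1},{"x":0,"y":0,"z":0,"wx":0,"wy":0,"wz":0,"grip":-1}]' 40
```

```text
time: 5.35
eef_pos: [0.5443, 0.1843, 0.1709]
ee_rot: [[0.949, 0.314, -0.0], [0.314, -0.949, -0.0], [-0.0, 0.0, -1.0]]
contact_force: [0.5, 1.1, -0.6]
opening: 0.02
time: 5.68
eef_pos: [0.5443, 0.1844, 0.171]
ee_rot: [[0.949, 0.314, -0.0], [0.314, -0.949, -0.0], [-0.0, 0.0, -1.0]]
contact_force: [-0.3, -0.2, -1.2]
opening: 0.0198
```

```bash
python3 -m handwheel '[{"x":0,"y":0,"z":-5,"wx":0,"wy":0,"wz":0,"grip":-1},{"x":0,"y":0,"z":-10,"wx":0,"wy":0,"wz":0,"grip":-1},{"x":0,"y":0,"z":-20,"wx":0,"wy":0,"wz":0,"grip":-1},{"x":0,"y":0,"z":-30,"wx":0,"wy":0,"wz":0,"grip":-1},{"x":0,"y":0,"z":-30,"wx":0,"wy":0,"wz":0,"grip":-1},{"x":0,"y":0,"z":-30,"wx":0,"wy":0,"wz":0,"grip":-1},{"x":0,"y":0,"z":-20,"wx":0,"wy":0,"wz":0,"grip":-1},{"x":0,"y":0,"z":-10,"wx":0,"wy":0,"wz":0,"grip":-1},{"x":0,"y":0,"z":-5,"wx":0,"wy":0,"wz":0,"grip":-1},{"x":0,"y":0,"z":0,"wx":0,"wy":0,"wz":0,"grip":-1},{"x":0,"y":0,"z":0,"wx":0,"wy":0,"wz":0,"grip":-1}]' 40
python3 look.py 4 180,170,90,90,6 240,70,80,120,5
```

```text
time: 6.6
eef_pos: [0.5437, 0.1844, 0.33]
ee_rot: [[0.949, 0.314, -0.001], [0.314, -0.949, -0.0], [-0.001, 0.0, -1.0]]
contact_force: [-0.3, -0.8, -1.1]
opening: 0.0198
6.6 [0.54373056 0.18439321 0.33004994] 0.01983032234895346
```

View pics/c_scene_4.png

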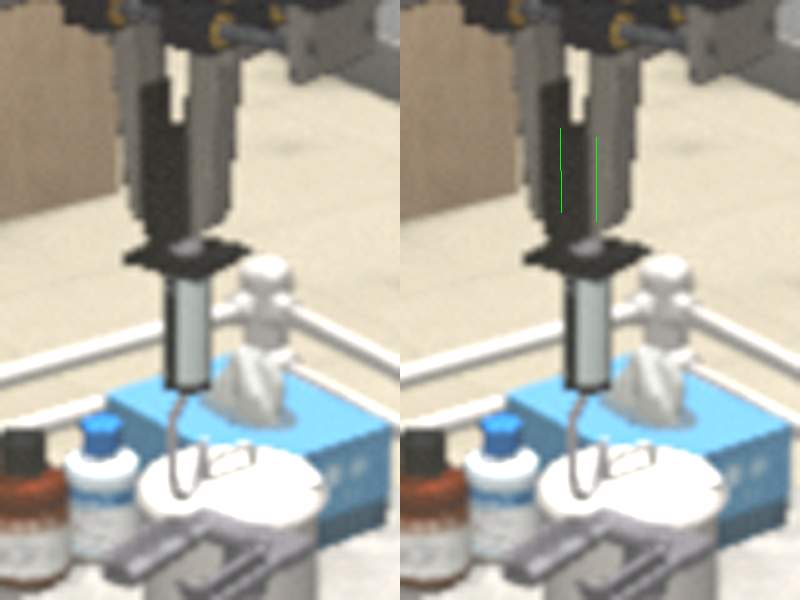

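```bash
python3 -m handwheel '[{"x":-8.75,"y":16.05,"z":0,"wx":0,"wy":0,"wz":0,"grip":-1},{"x":-17.5,"y":32.1,"z":0,"wx":0,"wy":0,"wz":0,"grip":-1},{"x":-17.5,"y":32.1,"z":0,"wx":0,"wy":0,"wz":0,"grip":-1},{"x":-17.5,"y":32.1,"z":0,"wx":0,"wy":0,"wz":0,"grip":-1},{"x":-17.5,"y":32.1,"z":0,"wx":0,"wy":0,"wz":0,"grip":-1},{"x":-17.5,"y":32.1,"z":0,"wx":0,"wy":0,"wz":0,"grip":-1},{"x":-17.5,"y":32.1,"z":0,"wx":0,"wy":0,"wz":0,"grip":-1},{"x":-17.5,"y":32.1,"z":0,"wx":0,"wy":0,"wz":0,"grip":-1},{"x":-17.5,"y":32.1,"z":0,"wx":0,"wy":0,"wz":0,"grip":-1},{"x":-17.5,"y":32.1,"z":0,"wx":0,"wy":0,"wz":0,"grip":-1},{"x":-8.75,"y":16.05,"z":0,"wx":0,"wy":0,"wz":0,"grip":-1},{"x":0,"y":0,"z":0,"wx":0,"wy":0,"wz":4,"grip":-1},{"x":0,"y":0,"z":0,"wx":0,"wy":0,"wz":4,"grip":-1},{"x":0,"y":0,"z":0,"wx":0,"wy":0,"wz":3.6,"grip":-1},{"x":0,"y":0,"z":40,"wx":0,"wy":0,"wz":0,"grip":-1},{"x":0,"y":0,"z":20,"wx":0,"wy":0,"wz":0,"grip":-1},{"x":0,"y":0,"z":10,"wx":0,"wy":0,"wz":0,"grip":-1},{"x":0,"y":0,"z":0,"wx":0,"wy":0,"wz":0,"grip":-1},{"x":0,"y":0,"z":0,"wx":0,"wy":0,"wz":0,"grip":-1}]' 40
python3 look.py 5 320,190,90,90,6 310,180,90,150,4
```

```text
time: 8.28
eef_pos: [0.4789, -0.1752, 0.261]
ee_rot: [[0.993, 0.117, -0.001], [0.117, -0.993, 0.0], [-0.001, -0.0, -1.0]]
contact_force: [0.3, 1.1, -1.0]
opening: 0.02
8.2833 [ 0.47893723 -0.17516347  0.26095746] 0.02002909670077201
```

View pics/c_scene_5.png

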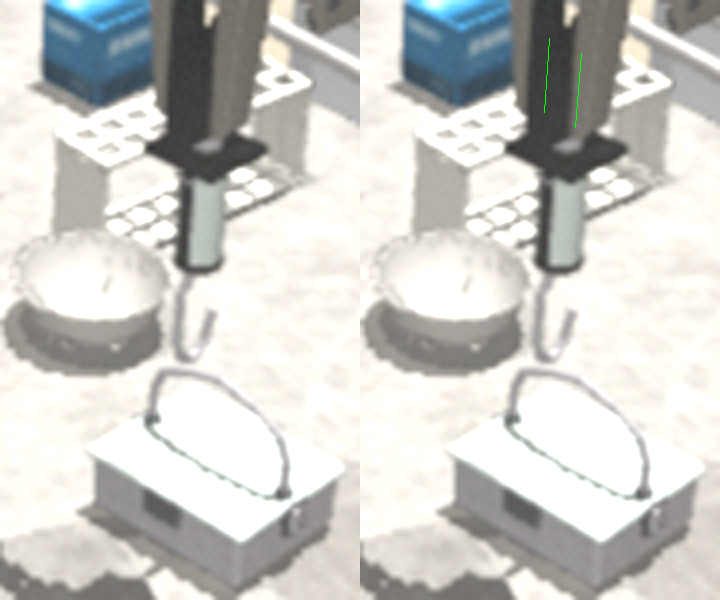

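View pics/c_top_5.png

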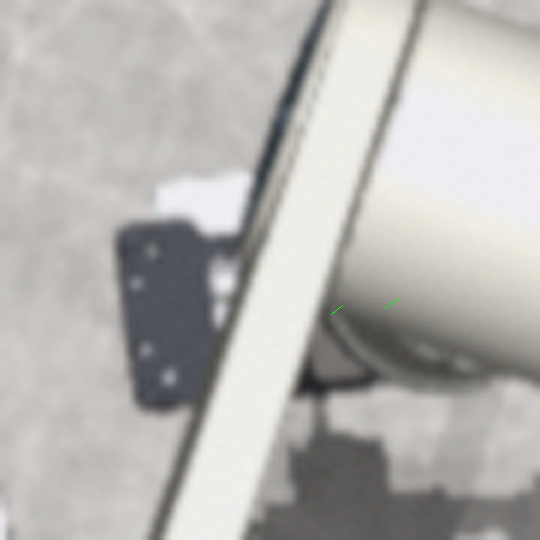

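```bash
cat > hk.py <<'E'
import sys
from ov import *
n,BX,BY,BW=sys.argv[1],float(sys.argv[2]),float(sys.argv[3]),np.radians(float(sys.argv[4]))
x,y,w,h,f=map(int,sys.argv[5].split(','))
ext=float(sys.argv[6]) if len(sys.argv)>6 else 0
bz=float(sys.argv[7]) if len(sys.argv)>7 else 0
st=robot.get_state();E=st['eef_pos']*1000;R=st['ee_rot'];psi=np.arctan2(R[1,0],R[0,0])
if n[0]!='_': snap('scene',f'scene_{n}.png')
n=n.strip('_')
a=crop(f'pics/scene_{n}.png',x,y,w,h,f,1.5);b=a.copy()
G=E[2]+18.7
t=np.linspace(np.pi,2*np.pi,9)
L=[(-12,0,-110-ext)]+[(1.25+13.25*np.cos(k),0,-146.75+13.25*np.sin(k)-ext) for k in t]+[(14.5,0,-135.5-ext)]
# simple hook outline: wire centre at bowl-2.5
draw(b,'scene',list(zip(L[:-1],L[1:])),E[0],E[1],psi,x,y,f,(0,0,255),Z=G)
draw(b,'scene',box((-22,22),(-22,22),(-40,-34)),E[0],E[1],psi,x,y,f,(255,0,0),Z=G)
tt=np.linspace(0,np.pi,13);p=[(0,46*np.cos(k),39+49*np.sin(k)) for k in tt]
draw(b,'scene',list(zip(p[:-1],p[1:]))+box((-44,44),(-54,54),(0,39)),BX,BY,BW,x,y,f,(0,160,0),Z=bz)
cv2.imwrite(f'pics/hk_{n}.png',np.hstack([a,b]) if 2*w*f<=800 else b)
print(st['time'],E,st['contact_force'])
E
python3 hk.py _5 514 -171 6.7 320,235,75,95,5
```

```text
8.3833 [ 479.81206504 -175.42876524  262.28680544] [ 0.68221948 -0.33136241 -1.26567356]
```

View pics/hk_5.png

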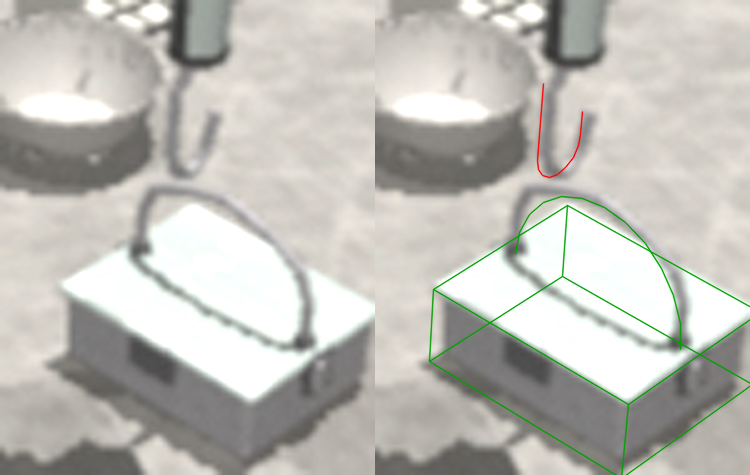

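```bash
python3 -m handwheel '[{"x":0,"y":0,"z":20,"wx":0,"wy":0,"wz":0,"grip":-1},{"x":0,"y":0,"z":20,"wx":0,"wy":0,"wz":0,"grip":-1},{"x":0,"y":0,"z":15,"wx":0,"wy":0,"wz":0,"grip":-1},{"x":0,"y":0,"z":8,"wx":0,"wy":0,"wz":0,"grip":-1},{"x":0,"y":0,"z":5,"wx":0,"wy":0,"wz":0,"grip":-1},{"x":0,"y":0,"z":0,"wx":0,"wy":0,"wz":0,"grip":-1},{"x":0,"y":0,"z":0,"wx":0,"wy":0,"wz":0,"grip":-1},{"x":0,"y":0,"z":0,"wx":0,"wy":0,"wz":0,"grip":-1}]' 40
python3 hk.py 6 514 -171 6.7 325,240,65,85,6
```

```text
time: 9.05
eef_pos: [0.4797, -0.1754, 0.1942]
ee_rot: [[0.993, 0.117, 0.002], [0.117, -0.993, -0.001], [0.002, 0.001, -1.0]]
contact_force: [-0.4, 0.0, -0.3]
opening: 0.0195
9.05 [ 479.72218082 -175.42793144  194.18481373] [-0.36536149  0.02620727 -0.28932997]
```

View pics/hk_6.png

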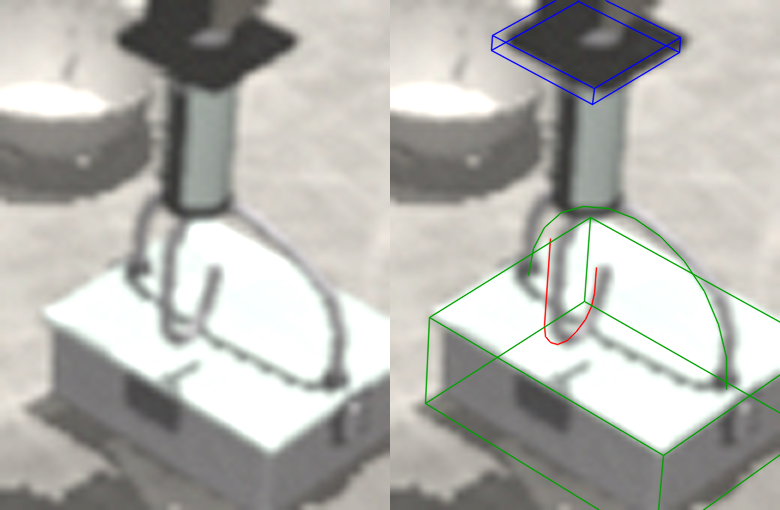

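```bash
python3 -m handwheel '[{"x":0,"y":-1,"z":2.5,"wx":0,"wy":0,"wz":0,"grip":-1},{"x":3,"y":0,"z":0,"wx":0,"wy":0,"wz":0,"grip":-1},{"x":6,"y":0,"z":0,"wx":0,"wy":0,"wz":0,"grip":-1},{"x":6,"y":0,"z":0,"wx":0,"wy":0,"wz":0,"grip":-1},{"x":6,"y":0,"z":0,"wx":0,"wy":0,"wz":0,"grip":-1},{"x":6,"y":0,"z":0,"wx":0,"wy":0,"wz":0,"grip":-1},{"x":4,"y":0,"z":0,"wx":0,"wy":0,"wz":0,"grip":-1},{"x":2,"y":0,"z":0,"wx":0,"wy":0,"wz":0,"grip":-1},{"x":0,"y":0,"z":0,"wx":0,"wy":0,"wz":0,"grip":-1},{"x":0,"y":0,"z":0,"wx":0,"wy":0,"wz":0,"grip":-1}]' 40
python3 hk.py 7 514 -171 6.7 325,240,65,85,6
```

```text
time: 9.93
eef_pos: [0.5116, -0.1702, 0.1904]
ee_rot: [[0.993, 0.117, -0.0], [0.117, -0.993, 0.0], [-0.0, -0.0, -1.0]]
contact_force: [0.2, 0.8, -1.3]
opening: 0.0197
9.9333 [ 511.57023995 -170.22403066  190.43332826] [ 0.20764269  0.83534264 -1.33516785]
```

View pics/hk_7.png

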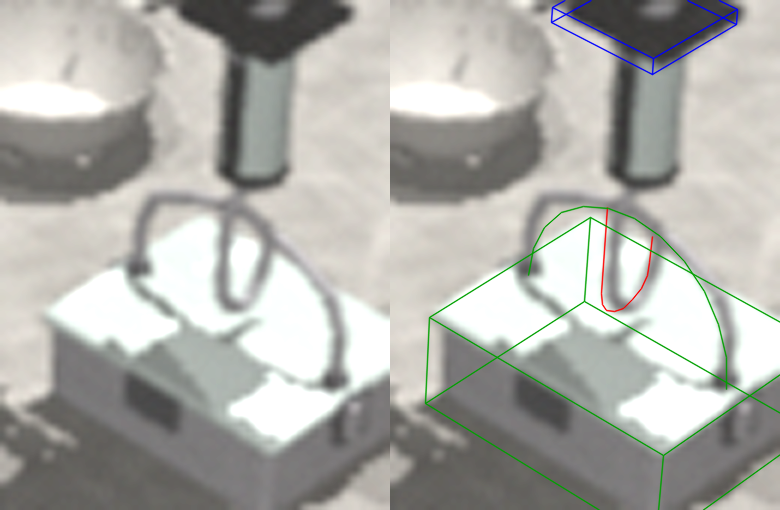

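```bash
python3 -m handwheel '[{"x":0,"y":0,"z":-5,"wx":0,"wy":0,"wz":0,"grip":-1},{"x":0,"y":0,"z":-7,"wx":0,"wy":0,"wz":0,"grip":-1},{"x":0,"y":0,"z":-7,"wx":0,"wy":0,"wz":0,"grip":-1},{"x":0,"y":0,"z":-6,"wx":0,"wy":0,"wz":0,"grip":-1},{"x":0,"y":0,"z":-4,"wx":0,"wy":0,"wz":0,"grip":-1},{"x":0,"y":0,"z":-3,"wx":0,"wy":0,"wz":0,"grip":-1},{"x":0,"y":0,"z":-3,"wx":0,"wy":0,"wz":0,"grip":-1},{"x":0,"y":0,"z":-3,"wx":0,"wy":0,"wz":0,"grip":-1},{"x":0,"y":0,"z":-3,"wx":0,"wy":0,"wz":0,"grip":-1},{"x":0,"y":0,"z":-2,"wx":0,"wy":0,"wz":0,"grip":-1},{"x":0,"y":0,"z":0,"wx":0,"wy":0,"wz":0,"grip":-1}]' 40
python3 hk.py 8 514 -171 6.7 325,240,65,85,6
```

```text
time: 10.9
eef_pos: [0.5117, -0.1703, 0.2338]
ee_rot: [[0.993, 0.117, 0.0], [0.117, -0.993, -0.0], [0.0, 0.0, -1.0]]
contact_force: [1.6, 0.2, -3.6]
opening: 0.0198
10.9 [ 511.71325502 -170.30529528  233.84071816] [ 1.57523099  0.22355788 -3.6291061 ]
```

View pics/hk_8.png

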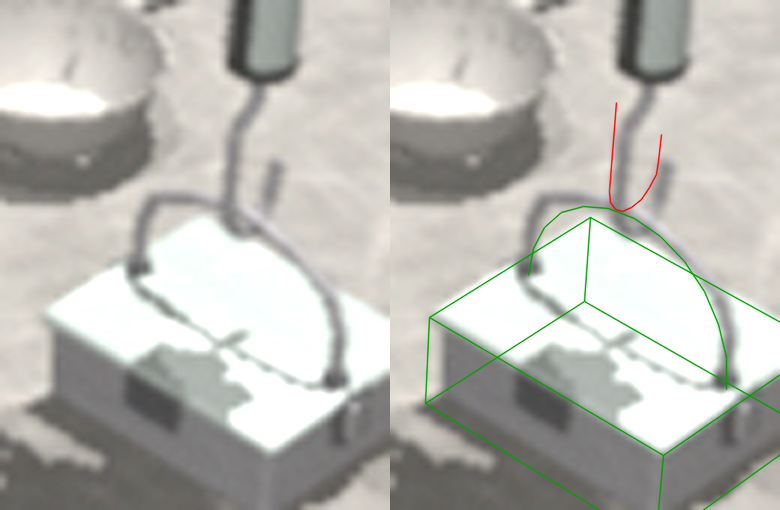

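```bash
python3 -m handwheel '[{"x":0,"y":0,"z":-3,"wx":0,"wy":0,"wz":0,"grip":-1},{"x":0,"y":0,"z":-3,"wx":0,"wy":0,"wz":0,"grip":-1},{"x":0,"y":0,"z":-2,"wx":0,"wy":0,"wz":0,"grip":-1},{"x":0,"y":0,"z":0,"wx":0,"wy":0,"wz":0,"grip":-1},{"x":0,"y":0,"z":0,"wx":0,"wy":0,"wz":0,"grip":-1}]' 40
python3 -m handwheel '[{"x":0,"y":0,"z":-2,"wx":0,"wy":0,"wz":0,"grip":-1},{"x":0,"y":0,"z":-2,"wx":0,"wy":0,"wz":0,"grip":-1},{"x":0,"y":0,"z":-2,"wx":0,"wy":0,"wz":0,"grip":-1},{"x":0,"y":0,"z":-2,"wx":0,"wy":0,"wz":0,"grip":-1},{"x":0,"y":0,"z":0,"wx":0,"wy":0,"wz":0,"grip":-1}]' 40
python3 hk.py 9 514 -171 6.7 325,240,65,85,6
```

```text
time: 11.37
eef_pos: [0.5115, -0.1702, 0.2415]
ee_rot: [[0.993, 0.117, -0.0], [0.117, -0.993, 0.0], [-0.0, -0.0, -1.0]]
contact_force: [0.4, 0.7, -3.0]
opening: 0.0201
time: 11.78
eef_pos: [0.5116, -0.1702, 0.2499]
ee_rot: [[0.993, 0.117, -0.0], [0.117, -0.993, 0.0], [-0.0, -0.0, -1.0]]
contact_force: [0.4, 1.6, -4.3]
opening: 0.0199
11.7833 [ 511.55971685 -170.22298748  249.89471746] [ 0.41102271  1.62717631 -4.2647873 ]
```

View pics/hk_9.png

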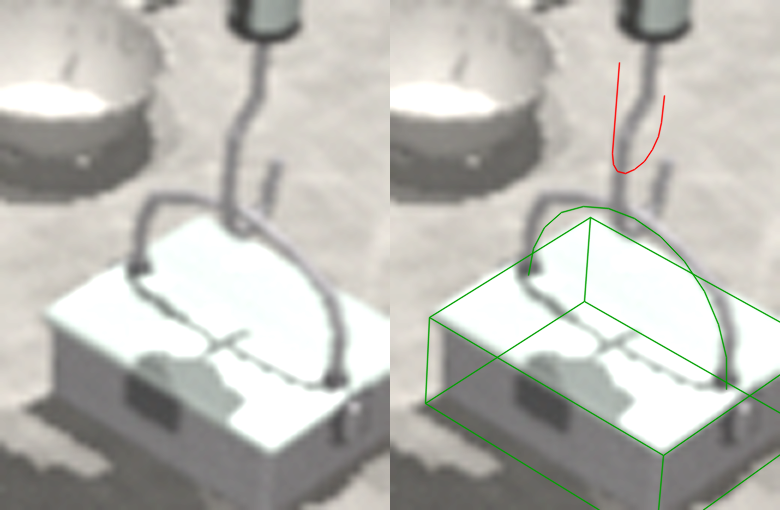

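```bash
cat > chk.py <<'E'
import sys
from h import *
im=snap('scene',f'scene_{sys.argv[1]}.png')
g=lambda a:cv2.cvtColor(a,cv2.COLOR_BGR2GRAY)
r=cv2.imread('pics/scene_9.png')
def sh(x,y,w,h):
    t=g(r)[y:y+h,x:x+w];c=g(im[:,:,::-1].copy())[y-10:y+h+6,x-6:x+w+6]
    m=cv2.matchTemplate(c,t,cv2.TM_CCOEFF_NORMED);_,s,_,(i,j)=cv2.minMaxLoc(m)
    def sub(a,b,c): return .5*(a-c)/(a-2*b+c)
    dx=i-6;dy=j-10
    if 0<i<m.shape[1]-1 and 0<j<m.shape[0]-1: dx+=sub(*m[j,i-1:i+2]);dy+=sub(*m[j-1:j+2,i])
    return round(float(dx),2),round(float(dy),2),round(s,2)
print('bail left',sh(343,270,20,18),'bail right',sh(372,280,14,26),'front',sh(330,292,25,22))
F=[];
st=robot.get_state();print(st['time'],st['eef_pos'],st['contact_force'])
E
python3 -m handwheel '[{"x":0,"y":0,"z":-2,"wx":0,"wy":0,"wz":0,"grip":-1},{"x":0,"y":0,"z":-2,"wx":0,"wy":0,"wz":0,"grip":-1},{"x":0,"y":0,"z":-2,"wx":0,"wy":0,"wz":0,"grip":-1},{"x":0,"y":0,"z":0,"wx":0,"wy":0,"wz":0,"grip":-1},{"x":0,"y":0,"z":0,"wx":0,"wy":0,"wz":0,"grip":-1}]' 40
python3 chk.py a1
```

```text
time: 12.25
eef_pos: [0.5116, -0.1703, 0.2556]
ee_rot: [[0.993, 0.117, -0.0], [0.117, -0.993, -0.0], [-0.0, 0.0, -1.0]]
contact_force: [0.7, 1.4, -4.6]
opening: 0.0199
bail left (0.04, 0.01, 1.0) bail right (0.07, -0.01, 1.0) front (0.0, 0.03, 1.0)
12.3 [ 0.51157545 -0.17031929  0.25556091] [-0.46809283  0.1927427  -4.8334044 ]
```

```bash
python3 -m handwheel '[{"x":0,"y":0,"z":-2,"wx":0,"wy":0,"wz":0,"grip":-1},{"x":0,"y":0,"z":-2,"wx":0,"wy":0,"wz":0,"grip":-1},{"x":0,"y":0,"z":-2,"wx":0,"wy":0,"wz":0,"grip":-1},{"x":0,"y":0,"z":0,"wx":0,"wy":0,"wz":0,"grip":-1},{"x":0,"y":0,"z":0,"wx":0,"wy":0,"wz":0,"grip":-1}]' 40
python3 chk.py a2
```

```text
time: 12.72
eef_pos: [0.5116, -0.1704, 0.2617]
ee_rot: [[0.993, 0.117, 0.0], [0.117, -0.993, -0.0], [0.0, 0.0, -1.0]]
contact_force: [-0.2, 0.6, -5.3]
opening: 0.02
bail left (0.15, 0.02, 0.99) bail right (0.17, 0.0, 0.99) front (0.01, 0.07, 0.99)
12.7667 [ 0.51161447 -0.17036998  0.26160963] [ 0.12945668  0.41963928 -5.64564678]
```

```bash
python3 -m handwheel '[{"x":0,"y":0,"z":-2,"wx":0,"wy":0,"wz":0,"grip":-1},{"x":0,"y":0,"z":-2,"wx":0,"wy":0,"wz":0,"grip":-1},{"x":0,"y":0,"z":-2,"wx":0,"wy":0,"wz":0,"grip":-1},{"x":0,"y":0,"z":0,"wx":0,"wy":0,"wz":0,"grip":-1},{"x":0,"y":0,"z":0,"wx":0,"wy":0,"wz":0,"grip":-1}]' 40
python3 chk.py a3
```

```text
time: 13.18
eef_pos: [0.5117, -0.1704, 0.2677]
ee_rot: [[0.993, 0.117, 0.0], [0.117, -0.993, -0.0], [0.0, 0.0, -1.0]]
contact_force: [-0.6, -0.2, -6.4]
opening: 0.0198
bail left (0.15, 0.02, 0.99) bail right (0.26, -0.04, 0.97) front (0.01, 0.15, 0.99)
13.2333 [ 0.51164511 -0.17038382  0.26760837] [-0.53491851  0.70138179 -5.92835245]
```

```bash
python3 -m handwheel '[{"x":0,"y":0,"z":-2,"wx":0,"wy":0,"wz":0,"grip":-1},{"x":0,"y":0,"z":-2,"wx":0,"wy":0,"wz":0,"grip":-1},{"x":0,"y":0,"z":-2,"wx":0,"wy":0,"wz":0,"grip":-1},{"x":0,"y":0,"z":0,"wx":0,"wy":0,"wz":0,"grip":-1},{"x":0,"y":0,"z":0,"wx":0,"wy":0,"wz":0,"grip":-1}]' 40
python3 chk.py a4
```

```text
time: 13.65
eef_pos: [0.5117, -0.1703, 0.2737]
ee_rot: [[0.993, 0.117, 0.0], [0.117, -0.993, -0.0], [0.0, 0.0, -1.0]]
contact_force: [0.0, 0.4, -6.8]
opening: 0.0199
bail left (0.47, -0.08, 0.96) bail right (0.56, -0.63, 0.92) front (0.47, 0.05, 0.98)
13.7 [ 0.51166883 -0.1703052   0.27360633] [ 0.27091552 -0.01697429 -7.38178618]
```

```bash
python3 hk.py _a4 514 -171 6.7 325,240,65,85,6
```

```text
13.7 [ 511.66883032 -170.30520167  273.60632596] [ 0.27091552 -0.01697429 -7.38178618]
```

View pics/hk_a4.png

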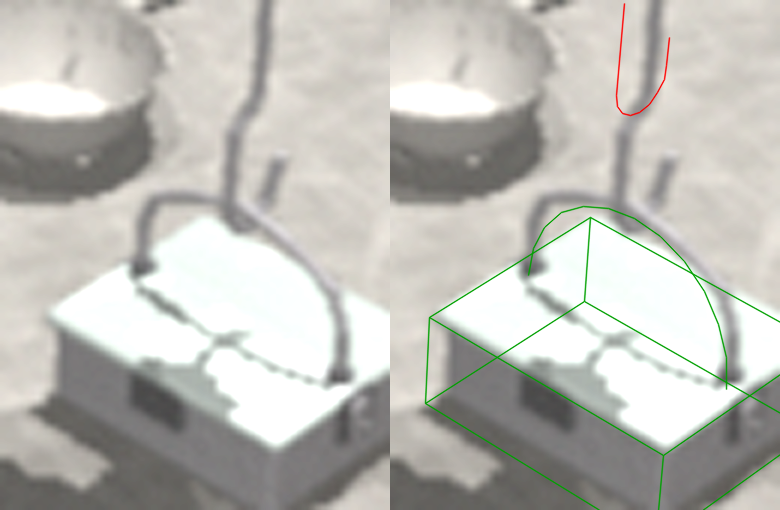

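```bash
python3 -m handwheel '[{"x":0,"y":0,"z":-1,"wx":0,"wy":0,"wz":0,"grip":-1},{"x":0,"y":0,"z":-1,"wx":0,"wy":0,"wz":0,"grip":-1},{"x":0,"y":0,"z":-1,"wx":0,"wy":0,"wz":0,"grip":-1},{"x":0,"y":0,"z":-1,"wx":0,"wy":0,"wz":0,"grip":-1},{"x":0,"y":0,"z":0,"wx":0,"wy":0,"wz":0,"grip":-1},{"x":0,"y":0,"z":0,"wx":0,"wy":0,"wz":0,"grip":-1}]' 40
python3 chk.py a5
```

```text
time: 14.2
eef_pos: [0.5117, -0.1703, 0.2777]
ee_rot: [[0.993, 0.117, 0.0], [0.117, -0.993, -0.0], [0.0, 0.0, -1.0]]
contact_force: [0.3, -0.2, -7.7]
opening: 0.0199
bail left (0.92, -0.63, 0.96) bail right (1.32, -1.97, 0.94) front (1.49, -0.18, 0.97)
14.25 [ 0.51165577 -0.17030431  0.2775957 ] [-0.03818678  0.66816225 -7.21290721]
```

```bash
python3 -m handwheel '[{"x":0,"y":0,"z":-1,"wx":0,"wy":0,"wz":0,"grip":-1},{"x":0,"y":0,"z":-1,"wx":0,"wy":0,"wz":0,"grip":-1},{"x":0,"y":0,"z":-1,"wx":0,"wy":0,"wz":0,"grip":-1},{"x":0,"y":0,"z":0,"wx":0,"wy":0,"wz":0,"grip":-1},{"x":0,"y":0,"z":0,"wx":0,"wy":0,"wz":0,"grip":-1}]' 40
python3 chk.py a6;python3 hk.py _a6 514 -171 6.7 325,240,65,85,6
```

```text
time: 14.67
eef_pos: [0.5117, -0.1703, 0.2807]
ee_rot: [[0.993, 0.117, 0.0], [0.117, -0.993, -0.0], [0.0, 0.0, -1.0]]
contact_force: [0.0, 0.5, -7.7]
opening: 0.0197
bail left (1.47, -1.93, 0.92) bail right (0.8, -2.85, 0.95) front (1.35, -1.8, 0.94)
14.7167 [ 0.51166254 -0.17032363  0.28061821] [-0.41364002 -0.20577026 -6.57078585]
14.7167 [ 511.66253958 -170.32363357  280.61820647] [-0.41364002 -0.20577026 -6.57078585]
```

View pics/hk_a6.png

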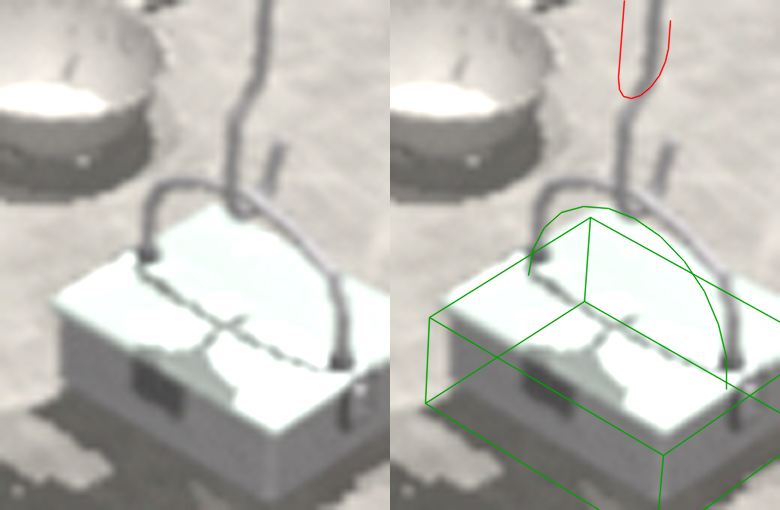

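```bash
python3 -m handwheel '[{"x":0,"y":0,"z":-1,"wx":0,"wy":0,"wz":0,"grip":-1},{"x":0,"y":0,"z":-1,"wx":0,"wy":0,"wz":0,"grip":-1},{"x":0,"y":0,"z":-1,"wx":0,"wy":0,"wz":0,"grip":-1},{"x":0,"y":0,"z":-1,"wx":0,"wy":0,"wz":0,"grip":-1},{"x":0,"y":0,"z":0,"wx":0,"wy":0,"wz":0,"grip":-1},{"x":0,"y":0,"z":0,"wx":0,"wy":0,"wz":0,"grip":-1},{"x":0,"y":0,"z":0,"wx":0,"wy":0,"wz":0,"grip":-1},{"x":0,"y":0,"z":0,"wx":0,"wy":0,"wz":0,"grip":-1}]' 40
python3 chk.py a7;python3 hk.py _a7 514 -171 6.7 325,240,65,85,6 0 8
```

```text
time: 15.38
eef_pos: [0.5116, -0.1703, 0.2845]
ee_rot: [[0.993, 0.117, -0.0], [0.117, -0.993, 0.0], [-0.0, -0.0, -1.0]]
contact_force: [-0.2, 0.7, -6.6]
opening: 0.0197
bail left (1.4, -2.7, 0.9) bail right (0.91, -3.83, 0.95) front (2.13, -2.21, 0.93)
15.4333 [ 0.5115789  -0.17030674  0.28450237] [ 0.75775202 -0.32155571 -7.00136882]
15.4333 [ 511.57889723 -170.3067378   284.50236658] [ 0.75775202 -0.32155571 -7.00136882]
```

View pics/hk_a7.png

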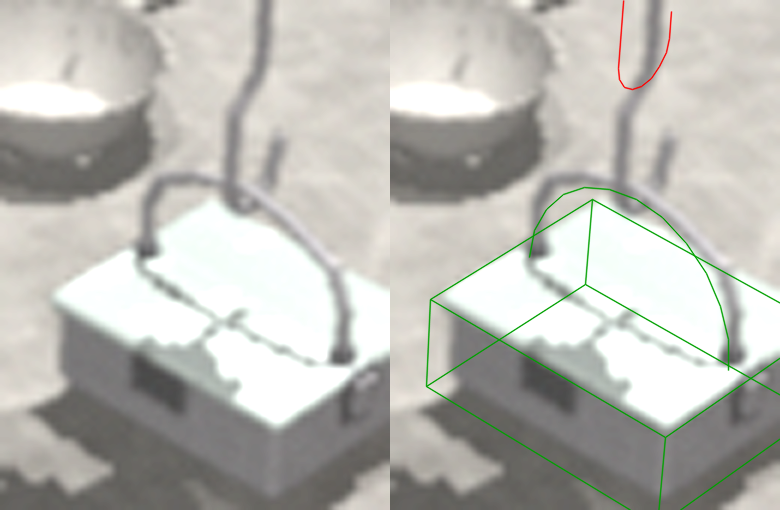

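```bash
python3 -m handwheel '[{"x":0,"y":0,"z":0,"wx":0,"wy":0,"wz":0,"grip":-1},{"x":0,"y":0,"z":0,"wx":0,"wy":0,"wz":0,"grip":-1},{"x":0,"y":0,"z":0,"wx":0,"wy":0,"wz":0,"grip":-1},{"x":0,"y":0,"z":0,"wx":0,"wy":0,"wz":0,"grip":-1},{"x":0,"y":0,"z":0,"wx":0,"wy":0,"wz":0,"grip":-1}]' 40
python3 chk.py a8;python3 hk.py _a8 515.5 -171.5 6.7 325,240,80,95,6 0 8
```

```text
time: 15.85
eef_pos: [0.5117, -0.1703, 0.2846]
ee_rot: [[0.993, 0.117, 0.0], [0.117, -0.993, 0.0], [0.0, -0.0, -1.0]]
contact_force: [0.7, -0.1, -6.9]
opening: 0.0198
bail left (1.49, -2.88, 0.89) bail right (1.06, -4.1, 0.97) front (2.4, -2.38, 0.93)
15.9 [ 0.51163525 -0.17030814  0.28458455] [ 1.27402052e-02 -7.36728955e-03 -7.81980543e+00]
15.9 [ 511.63525165 -170.30813991  284.58455266] [ 1.27402052e-02 -7.36728955e-03 -7.81980543e+00]
```

View pics/hk_a8.png

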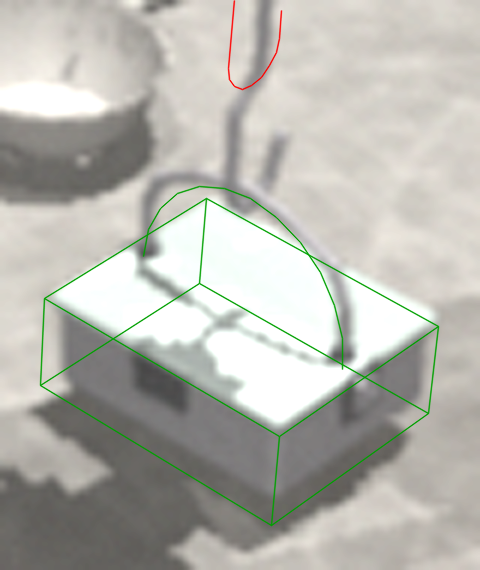

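Box hangs clear: shadow gap visible all round, left lid corner ~8 mm up at (334,290) and right corner ~15 mm up at (398,292), center ~11 mm. Hold still.

```bash
for i in 1; do python3 -m handwheel '[{"x":0,"y":0,"z":0,"wx":0,"wy":0,"wz":0,"grip":-1},{"x":0,"y":0,"z":0,"wx":0,"wy":0,"wz":0,"grip":-1},{"x":0,"y":0,"z":0,"wx":0,"wy":0,"wz":0,"grip":-1},{"x":0,"y":0,"z":0,"wx":0,"wy":0,"wz":0,"grip":-1},{"x":0,"y":0,"z":0,"wx":0,"wy":0,"wz":0,"grip":-1},{"x":0,"y":0,"z":0,"wx":0,"wy":0,"wz":0,"grip":-1},{"x":0,"y":0,"z":0,"wx":0,"wy":0,"wz":0,"grip":-1},{"x":0,"y":0,"z":0,"wx":0,"wy":0,"wz":0,"grip":-1},{"x":0,"y":0,"z":0,"wx":0,"wy":0,"wz":0,"grip":-1},{"x":0,"y":0,"z":0,"wx":0,"wy":0,"wz":0,"grip":-1},{"x":0,"y":0,"z":0,"wx":0,"wy":0,"wz":0,"grip":-1},{"x":0,"y":0,"z":0,"wx":0,"wy":0,"wz":0,"grip":-1}]' 40; done
python3 chk.py b1
```

```text
time: 16.9
eef_pos: [0.5116, -0.1703, 0.2846]
ee_rot: [[0.993, 0.117, -0.0], [0.117, -0.993, 0.0], [-0.0, -0.0, -1.0]]
contact_force: [1.1, -0.2, -7.1]
opening: 0.0201
bail left (1.41, -2.88, 0.9) bail right (1.03, -4.1, 0.97) front (2.43, -2.41, 0.93)
16.95 [ 0.51162474 -0.17028558  0.28458433] [ 0.84365679 -0.81526099 -7.68433685]
```

```bash
python3 -m handwheel '[{"x":0,"y":0,"z":0,"wx":0,"wy":0,"wz":0,"grip":-1},{"x":0,"y":0,"z":0,"wx":0,"wy":0,"wz":0,"grip":-1},{"x":0,"y":0,"z":0,"wx":0,"wy":0,"wz":0,"grip":-1},{"x":0,"y":0,"z":0,"wx":0,"wy":0,"wz":0,"grip":-1},{"x":0,"y":0,"z":0,"wx":0,"wy":0,"wz":0,"grip":-1},{"x":0,"y":0,"z":0,"wx":0,"wy":0,"wz":0,"grip":-1},{"x":0,"y":0,"z":0,"wx":0,"wy":0,"wz":0,"grip":-1},{"x":0,"y":0,"z":0,"wx":0,"wy":0,"wz":0,"grip":-1},{"x":0,"y":0,"z":0,"wx":0,"wy":0,"wz":0,"grip":-1},{"x":0,"y":0,"z":0,"wx":0,"wy":0,"wz":0,"grip":-1},{"x":0,"y":0,"z":0,"wx":0,"wy":0,"wz":0,"grip":-1},{"x":0,"y":0,"z":0,"wx":0,"wy":0,"wz":0,"grip":-1}]' 40
python3 chk.py b2
python3 -c "
import cv2
a=cv2.imread('pics/scene_b1.png')[235:330,320:405];b=cv2.imread('pics/scene_b2.png')[235:330,320:405]
import numpy as np
cv2.imwrite('pics/b12.png',cv2.resize(np.hstack([a,b]),None,fx=4.6,fy=4.6,interpolation=2))"
```

```text
time: 17.95
eef_pos: [0.5116, -0.1703, 0.2846]
ee_rot: [[0.993, 0.117, 0.0], [0.117, -0.993, 0.0], [0.0, -0.0, -1.0]]
contact_force: [0.3, -0.5, -6.8]
opening: 0.0194
bail left (1.4, -2.88, 0.9) bail right (0.98, -4.08, 0.97) front (2.45, -2.42, 0.93)
18.0 [ 0.51165904 -0.17032575  0.28459665] [-0.12700895  0.51874003 -7.07844255]
```

View pics/b12.png

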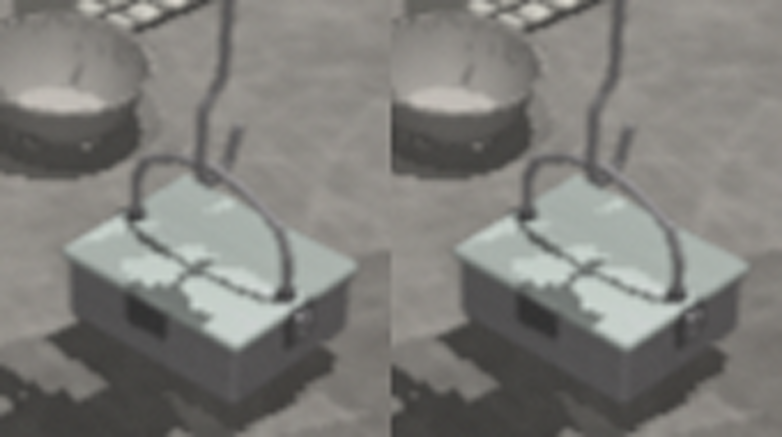

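Very still; to be sure the lower corner isn't resting, raise 3 mm and check that everything rises by the same amount.

```bash
python3 -m handwheel '[{"x":0,"y":0,"z":-1,"wx":0,"wy":0,"wz":0,"grip":-1},{"x":0,"y":0,"z":-1,"wx":0,"wy":0,"wz":0,"grip":-1},{"x":0,"y":0,"z":-1,"wx":0,"wy":0,"wz":0,"grip":-1},{"x":0,"y":0,"z":0,"wx":0,"wy":0,"wz":0,"grip":-1},{"x":0,"y":0,"z":0,"wx":0,"wy":0,"wz":0,"grip":-1},{"x":0,"y":0,"z":0,"wx":0,"wy":0,"wz":0,"grip":-1},{"x":0,"y":0,"z":0,"wx":0,"wy":0,"wz":0,"grip":-1},{"x":0,"y":0,"z":0,"wx":0,"wy":0,"wz":0,"grip":-1},{"x":0,"y":0,"z":0,"wx":0,"wy":0,"wz":0,"grip":-1},{"x":0,"y":0,"z":0,"wx":0,"wy":0,"wz":0,"grip":-1}]' 40
python3 chk.py b3
```

```text
time: 18.83
eef_pos: [0.5116, -0.1703, 0.2876]
ee_rot: [[0.993, 0.117, -0.0], [0.117, -0.993, 0.0], [-0.0, -0.0, -1.0]]
contact_force: [-0.8, 0.3, -8.0]
opening: 0.02
bail left (1.48, -4.09, 0.84) bail right (1.14, -5.34, 0.94) front (1.85, -3.88, 0.93)
18.8833 [ 0.51162753 -0.17031784  0.28755217] [-0.03533733 -0.20247695 -6.45049367]
```

All three patches rose 1.2–1.4 px (3 mm), so it hangs free. I'll hold for more than 2 s here.

```bash
python3 -m handwheel '[{"x":0,"y":0,"z":0,"wx":0,"wy":0,"wz":0,"grip":-1},{"x":0,"y":0,"z":0,"wx":0,"wy":0,"wz":0,"grip":-1},{"x":0,"y":0,"z":0,"wx":0,"wy":0,"wz":0,"grip":-1},{"x":0,"y":0,"z":0,"wx":0,"wy":0,"wz":0,"grip":-1},{"x":0,"y":0,"z":0,"wx":0,"wy":0,"wz":0,"grip":-1},{"x":0,"y":0,"z":0,"wx":0,"wy":0,"wz":0,"grip":-1},{"x":0,"y":0,"z":0,"wx":0,"wy":0,"wz":0,"grip":-1},{"x":0,"y":0,"z":0,"wx":0,"wy":0,"wz":0,"grip":-1},{"x":0,"y":0,"z":0,"wx":0,"wy":0,"wz":0,"grip":-1},{"x":0,"y":0,"z":0,"wx":0,"wy":0,"wz":0,"grip":-1},{"x":0,"y":0,"z":0,"wx":0,"wy":0,"wz":0,"grip":-1},{"x":0,"y":0,"z":0,"wx":0,"wy":0,"wz":0,"grip":-1},{"x":0,"y":0,"z":0,"wx":0,"wy":0,"wz":0,"grip":-1},{"x":0,"y":0,"z":0,"wx":0,"wy":0,"wz":0,"grip":-1},{"x":0,"y":0,"z":0,"wx":0,"wy":0,"wz":0,"grip":-1},{"x":0,"y":0,"z":0,"wx":0,"wy":0,"wz":0,"grip":-1},{"x":0,"y":0,"z":0,"wx":0,"wy":0,"wz":0,"grip":-1},{"x":0,"y":0,"z":0,"wx":0,"wy":0,"wz":0,"grip":-1}]' 40
python3 chk.py b4
python3 -m handwheel '[{"x":0,"y":0,"z":0,"wx":0,"wy":0,"wz":0,"grip":-1},{"x":0,"y":0,"z":0,"wx":0,"wy":0,"wz":0,"grip":-1},{"x":0,"y":0,"z":0,"wx":0,"wy":0,"wz":0,"grip":-1},{"x":0,"y":0,"z":0,"wx":0,"wy":0,"wz":0,"grip":-1},{"x":0,"y":0,"z":0,"wx":0,"wy":0,"wz":0,"grip":-1},{"x":0,"y":0,"z":0,"wx":0,"wy":0,"wz":0,"grip":-1},{"x":0,"y":0,"z":0,"wx":0,"wy":0,"wz":0,"grip":-1},{"x":0,"y":0,"z":0,"wx":0,"wy":0,"wz":0,"grip":-1},{"x":0,"y":0,"z":0,"wx":0,"wy":0,"wz":0,"grip":-1},{"x":0,"y":0,"z":0,"wx":0,"wy":0,"wz":0,"grip":-1},{"x":0,"y":0,"z":0,"wx":0,"wy":0,"wz":0,"grip":-1},{"x":0,"y":0,"z":0,"wx":0,"wy":0,"wz":0,"grip":-1},{"x":0,"y":0,"z":0,"wx":0,"wy":0,"wz":0,"grip":-1}]' 40
python3 chk.py b5
python3 hk.py _b5 516 -172.5 6.7 325,235,80,95,6 0 12
```

```text
time: 20.38
eef_pos: [0.5116, -0.1703, 0.2876]
ee_rot: [[0.993, 0.117, -0.0], [0.117, -0.993, 0.0], [-0.0, -0.0, -1.0]]
contact_force: [-0.7, 1.0, -7.3]
opening: 0.0197
bail left (1.49, -4.05, 0.84) bail right (1.15, -5.26, 0.95) front (1.83, -3.79, 0.93)
20.4333 [ 0.51164831 -0.1702971   0.2876008 ] [-0.2131303  -0.01446269 -6.4714383 ]
time: 21.52
eef_pos: [0.5116, -0.1703, 0.2876]
ee_rot: [[0.993, 0.117, -0.0], [0.117, -0.993, -0.0], [-0.0, -0.0, -1.0]]
contact_force: [-0.4, -1.0, -6.8]
opening: 0.0201
bail left (1.51, -4.27, 0.84) bail right (1.12, -5.24, 0.96) front (1.84, -3.8, 0.93)
21.5667 [ 0.5116344  -0.17030243  0.28756783] [ 0.35889875  0.67143085 -7.08315335]
21.5667 [ 511.63440076 -170.3024347   287.56782969] [ 0.35889875  0.67143085 -7.08315335]
```

View pics/hk_b5.png

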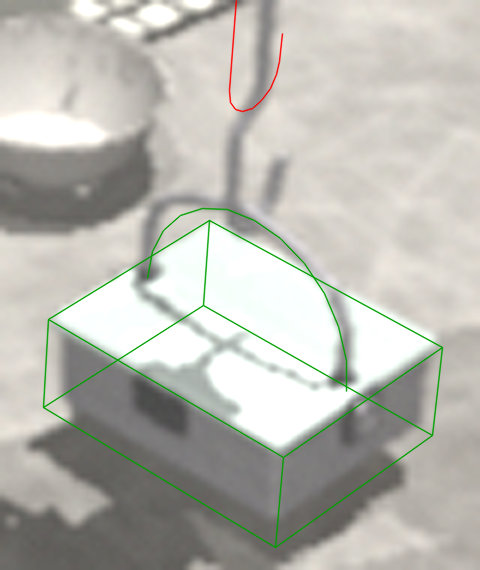

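Held 2.7 s. Shift ~2 mm back towards the original spot, then lower gently.

```bash
python3 -m handwheel '[{"x":-0.5,"y":-0.5,"z":0,"wx":0,"wy":0,"wz":0,"grip":-1},{"x":-0.5,"y":-0.5,"z":0,"wx":0,"wy":0,"wz":0,"grip":-1},{"x":-0.5,"y":-0.5,"z":0,"wx":0,"wy":0,"wz":0,"grip":-1},{"x":-0.5,"y":-0.5,"z":0,"wx":0,"wy":0,"wz":0,"grip":-1},{"x":0,"y":0,"z":0.5,"wx":0,"wy":0,"wz":0,"grip":-1},{"x":0,"y":0,"z":0.5,"wx":0,"wy":0,"wz":0,"grip":-1},{"x":0,"y":0,"z":1,"wx":0,"wy":0,"wz":0,"grip":-1},{"x":0,"y":0,"z":1,"wx":0,"wy":0,"wz":0,"grip":-1},{"x":0,"y":0,"z":1,"wx":0,"wy":0,"wz":0,"grip":-1},{"x":0,"y":0,"z":1,"wx":0,"wy":0,"wz":0,"grip":-1},{"x":0,"y":0,"z":0,"wx":0,"wy":0,"wz":0,"grip":-1},{"x":0,"y":0,"z":0,"wx":0,"wy":0,"wz":0,"grip":-1}]' 40
python3 chk.py d1
```

```text
time: 22.57
eef_pos: [0.5094, -0.1686, 0.2825]
ee_rot: [[0.993, 0.117, -0.0], [0.117, -0.993, 0.0], [-0.0, -0.0, -1.0]]
contact_force: [0.6, -0.5, -7.6]
opening: 0.0199
bail left (-0.14, -1.83, 0.91) bail right (-0.25, -3.1, 0.94) front (0.51, -1.14, 0.95)
22.6167 [ 0.50939353 -0.16854257  0.28252917] [ 0.09356015  0.38469132 -7.6756178 ]
```

```bash
python3 -m handwheel '[{"x":0,"y":0,"z":1,"wx":0,"wy":0,"wz":0,"grip":-1},{"x":0,"y":0,"z":1,"wx":0,"wy":0,"wz":0,"grip":-1},{"x":0,"y":0,"z":1,"wx":0,"wy":0,"wz":0,"grip":-1},{"x":0,"y":0,"z":1,"wx":0,"wy":0,"wz":0,"grip":-1},{"x":0,"y":0,"z":1,"wx":0,"wy":0,"wz":0,"grip":-1},{"x":0,"y":0,"z":1,"wx":0,"wy":0,"wz":0,"grip":-1},{"x":0,"y":0,"z":0,"wx":0,"wy":0,"wz":0,"grip":-1}]' 40
python3 chk.py d2
python3 -m handwheel '[{"x":0,"y":0,"z":1,"wx":0,"wy":0,"wz":0,"grip":-1},{"x":0,"y":0,"z":1,"wx":0,"wy":0,"wz":0,"grip":-1},{"x":0,"y":0,"z":1,"wx":0,"wy":0,"wz":0,"grip":-1},{"x":0,"y":0,"z":1,"wx":0,"wy":0,"wz":0,"grip":-1},{"x":0,"y":0,"z":1,"wx":0,"wy":0,"wz":0,"grip":-1},{"x":0,"y":0,"z":1,"wx":0,"wy":0,"wz":0,"grip":-1},{"x":0,"y":0,"z":0,"wx":0,"wy":0,"wz":0,"grip":-1}]' 40
python3 chk.py d3
```

```text
time: 23.2
eef_pos: [0.5093, -0.1686, 0.2764]
ee_rot: [[0.993, 0.117, -0.0], [0.117, -0.993, 0.0], [-0.0, -0.0, -1.0]]
contact_force: [-0.6, 0.2, -7.4]
opening: 0.0197
bail left (-0.42, -0.17, 0.96) bail right (-0.77, -1.12, 0.96) front (-0.25, 0.1, 0.98)
23.25 [ 0.50935624 -0.16854802  0.27644443] [ 0.18180517  0.42919933 -6.53959671]
time: 23.83
eef_pos: [0.5094, -0.1686, 0.2704]
ee_rot: [[0.993, 0.117, -0.0], [0.117, -0.993, -0.0], [-0.0, -0.0, -1.0]]
contact_force: [0.3, -0.1, -5.8]
opening: 0.02
bail left (-0.38, -0.11, 0.96) bail right (-1.02, -0.72, 0.96) front (-0.53, -0.13, 0.98)
23.8833 [ 0.50940329 -0.1685634   0.27050211] [-0.80395399 -0.37212763 -5.96821278]
```

```bash
python3 -m handwheel '[{"x":0.5,"y":0.5,"z":0,"wx":0,"wy":0,"wz":0,"grip":-1},{"x":0.5,"y":0.5,"z":0,"wx":0,"wy":0,"wz":0,"grip":-1},{"x":0,"y":0,"z":1,"wx":0,"wy":0,"wz":0,"grip":-1},{"x":0,"y":0,"z":1,"wx":0,"wy":0,"wz":0,"grip":-1},{"x":0,"y":0,"z":1,"wx":0,"wy":0,"wz":0,"grip":-1},{"x":0,"y":0,"z":1,"wx":0,"wy":0,"wz":0,"grip":-1},{"x":0,"y":0,"z":0,"wx":0,"wy":0,"wz":0,"grip":-1}]' 40
python3 chk.py d4
python3 -m handwheel '[{"x":0,"y":0,"z":1,"wx":0,"wy":0,"wz":0,"grip":-1},{"x":0,"y":0,"z":2,"wx":0,"wy":0,"wz":0,"grip":-1},{"x":0,"y":0,"z":2,"wx":0,"wy":0,"wz":0,"grip":-1},{"x":0,"y":0,"z":2,"wx":0,"wy":0,"wz":0,"grip":-1},{"x":0,"y":0,"z":2,"wx":0,"wy":0,"wz":0,"grip":-1},{"x":0,"y":0,"z":2,"wx":0,"wy":0,"wz":0,"grip":-1},{"x":0,"y":0,"z":2,"wx":0,"wy":0,"wz":0,"grip":-1},{"x":0,"y":0,"z":2,"wx":0,"wy":0,"wz":0,"grip":-1}]' 40
python3 chk.py d5
```

```text
time: 24.47
eef_pos: [0.5105, -0.1695, 0.2664]
ee_rot: [[0.993, 0.117, -0.0], [0.117, -0.993, 0.0], [-0.0, -0.0, -1.0]]
contact_force: [-0.2, -0.2, -6.3]
opening: 0.0198
bail left (-0.17, -0.01, 0.99) bail right (-0.2, -0.28, 0.95) front (-0.25, 0.14, 0.99)
24.5167 [ 0.51049771 -0.16944613  0.26648651] [-0.41732027 -0.03460033 -5.93536736]
time: 25.18
eef_pos: [0.5108, -0.1694, 0.2515]
ee_rot: [[0.993, 0.117, 0.001], [0.117, -0.993, 0.0], [0.001, -0.0, -1.0]]
contact_force: [1.0, 0.3, -3.4]
opening: 0.0197
bail left (0.01, 0.12, 0.99) bail right (-0.06, 0.39, 0.95) front (-0.23, 0.13, 0.99)
25.2333 [ 0.51067663 -0.16932472  0.25117914] [ 0.5929346  -0.89107335 -4.10214227]
```

```bash
python3 -m handwheel '[{"x":0,"y":0,"z":3,"wx":0,"wy":0,"wz":0,"grip":-1},{"x":0,"y":0,"z":4,"wx":0,"wy":0,"wz":0,"grip":-1},{"x":0,"y":0,"z":4,"wx":0,"wy":0,"wz":0,"grip":-1},{"x":0,"y":0,"z":4,"wx":0,"wy":0,"wz":0,"grip":-1},{"x":0,"y":0,"z":4,"wx":0,"wy":0,"wz":0,"grip":-1},{"x":0,"y":0,"z":4,"wx":0,"wy":0,"wz":0,"grip":-1},{"x":0,"y":0,"z":4,"wx":0,"wy":0,"wz":0,"grip":-1},{"x":0,"y":0,"z":5,"wx":0,"wy":0,"wz":0,"grip":-1},{"x":0,"y":0,"z":6,"wx":0,"wy":0,"wz":0,"grip":-1},{"x":0,"y":0,"z":6,"wx":0,"wy":0,"wz":0,"grip":-1},{"x":0,"y":0,"z":6,"wx":0,"wy":0,"wz":0,"grip":-1},{"x":0,"y":0,"z":5,"wx":0,"wy":0,"wz":0,"grip":-1},{"x":0,"y":0,"z":4,"wx":0,"wy":0,"wz":0,"grip":-1},{"x":0,"y":0,"z":1.5,"wx":0,"wy":0,"wz":0,"grip":-1},{"x":0,"y":0,"z":0,"wx":0,"wy":0,"wz":0,"grip":-1},{"x":0,"y":0,"z":0,"wx":0,"wy":0,"wz":0,"grip":-1}]' 40
python3 hk.py e1 514 -171 6.7 325,240,65,85,6
```

```text
time: 26.57
eef_pos: [0.5106, -0.1694, 0.1912]
ee_rot: [[0.993, 0.117, 0.0], [0.117, -0.993, -0.0], [0.0, 0.0, -1.0]]
contact_force: [-0.7, 0.2, -0.5]
opening: 0.0199
26.5667 [ 510.63689033 -169.44798521  191.17689587] [-0.7446312   0.17479941 -0.46056199]
```

View pics/hk_e1.png

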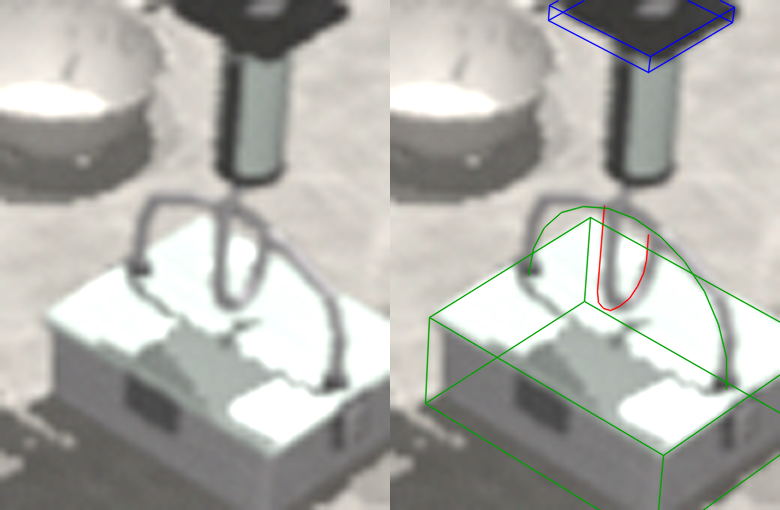

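```bash
python3 -m handwheel '[{"x":-3,"y":0,"z":0,"wx":0,"wy":0,"wz":0,"grip":-1},{"x":-6,"y":0,"z":0,"wx":0,"wy":0,"wz":0,"grip":-1},{"x":-6,"y":0,"z":0,"wx":0,"wy":0,"wz":0,"grip":-1},{"x":-6,"y":0,"z":0,"wx":0,"wy":0,"wz":0,"grip":-1},{"x":-6,"y":0,"z":0,"wx":0,"wy":0,"wz":0,"grip":-1},{"x":-5,"y":0,"z":0,"wx":0,"wy":0,"wz":0,"grip":-1},{"x":-3,"y":0,"z":0,"wx":0,"wy":0,"wz":0,"grip":-1},{"x":0,"y":0,"z":0,"wx":0,"wy":0,"wz":0,"grip":-1}]' 40
python3 hk.py e2 514 -171 6.7 325,240,65,85,6
```

```text
time: 27.28
eef_pos: [0.475, -0.1736, 0.1912]
ee_rot: [[0.993, 0.117, -0.0], [0.117, -0.993, 0.0], [-0.0, -0.0, -1.0]]
contact_force: [-0.6, 0.1, -1.5]
opening: 0.0202
27.2833 [ 475.02815225 -173.59292908  191.1779863 ] [-0.58662989  0.13277538 -1.54523935]
```

View pics/hk_e2.png

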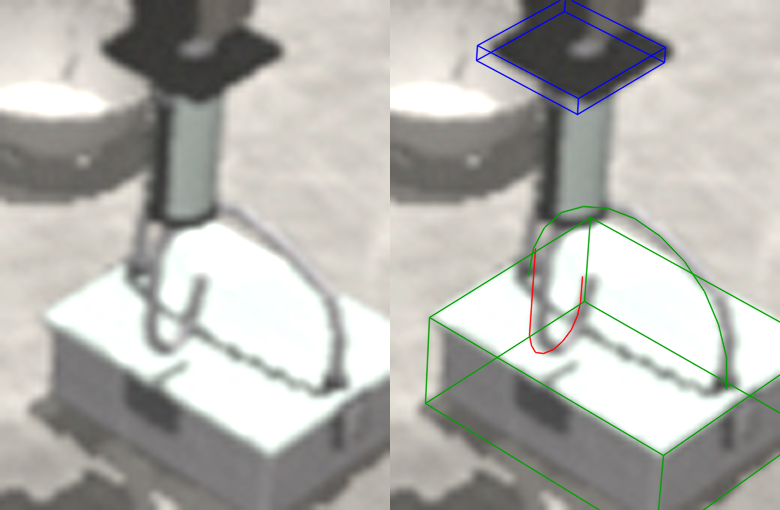

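```bash
python3 -m handwheel '[{"x":0,"y":0,"z":-20,"wx":0,"wy":0,"wz":0,"grip":-1},{"x":0,"y":0,"z":-40,"wx":0,"wy":0,"wz":0,"grip":-1},{"x":0,"y":0,"z":-40,"wx":0,"wy":0,"wz":0,"grip":-1},{"x":0,"y":0,"z":-30,"wx":0,"wy":0,"wz":0,"grip":-1},{"x":0,"y":0,"z":-10,"wx":0,"wy":0,"wz":-4,"grip":-1},{"x":0,"y":0,"z":0,"wx":0,"wy":0,"wz":-4,"grip":-1},{"x":0,"y":0,"z":0,"wx":0,"wy":0,"wz":-3.6,"grip":-1},{"x":0,"y":0,"z":0,"wx":0,"wy":0,"wz":0,"grip":-1}]' 40
python3 -m handwheel '[{"x":8.9,"y":-15.9,"z":0,"wx":0,"wy":0,"wz":0,"grip":-1},{"x":17.8,"y":-31.8,"z":0,"wx":0,"wy":0,"wz":0,"grip":-1},{"x":17.8,"y":-31.8,"z":0,"wx":0,"wy":0,"wz":0,"grip":-1},{"x":17.8,"y":-31.8,"z":0,"wx":0,"wy":0,"wz":0,"grip":-1},{"x":17.8,"y":-31.8,"z":0,"wx":0,"wy":0,"wz":0,"grip":-1},{"x":17.8,"y":-31.8,"z":0,"wx":0,"wy":0,"wz":0,"grip":-1},{"x":17.8,"y":-31.8,"z":0,"wx":0,"wy":0,"wz":0,"grip":-1},{"x":17.8,"y":-31.8,"z":0,"wx":0,"wy":0,"wz":0,"grip":-1},{"x":17.8,"y":-31.8,"z":0,"wx":0,"wy":0,"wz":0,"grip":-1},{"x":17.8,"y":-31.8,"z":0,"wx":0,"wy":0,"wz":0,"grip":-1},{"x":8.9,"y":-15.9,"z":0,"wx":0,"wy":0,"wz":0,"grip":-1},{"x":0,"y":0,"z":0,"wx":0,"wy":0,"wz":0,"grip":-1},{"x":0,"y":0,"z":0,"wx":0,"wy":0,"wz":0,"grip":-1},{"x":0,"y":0,"z":0,"wx":0,"wy":0,"wz":0,"grip":-1}]' 40
python3 -c "
from h import *
s=robot.get_state();print(s['eef_pos'],s['ee_rot'],s['contact_force'])
R=s['ee_rot'];print('tool delta mm to (544.3,184.4,331):',R.T@(np.array([.5443,.1844,.331])-s['eef_pos'])*1000, np.degrees(np.arctan2(R[1,0],R[0,0])))"
python3 look.py f1 180,170,90,90,6 240,70,80,120,5
```

```text
time: 28.0
eef_pos: [0.4761, -0.1735, 0.3314]
ee_rot: [[0.948, 0.317, 0.001], [0.317, -0.948, -0.0], [0.001, 0.0, -1.0]]
contact_force: [0.3, 0.1, -1.4]
opening: 0.0196
time: 29.17
eef_pos: [0.5446, 0.1837, 0.3307]
ee_rot: [[0.95, 0.313, -0.001], [0.313, -0.95, -0.001], [-0.001, 0.0, -1.0]]
contact_force: [0.7, 0.8, -1.8]
opening: 0.02
[0.54461814 0.18372197 0.33070914] [[ 9.49625835e-01  3.13385175e-01 -7.11112088e-04]
 [ 3.13384702e-01 -9.49625997e-01 -7.03630747e-04]
 [-8.95797970e-04  4.45334286e-04 -9.99999500e-01]] [ 0.69880827  0.7923453  -1.80670374]
tool delta mm to (544.3,184.4,331): [-0.08989008 -0.7434482  -0.29111551] 18.26333481133805
29.1667 [0.54461814 0.18372197 0.33070914] 0.019995331315201616
```

View pics/c_scene_f1.png

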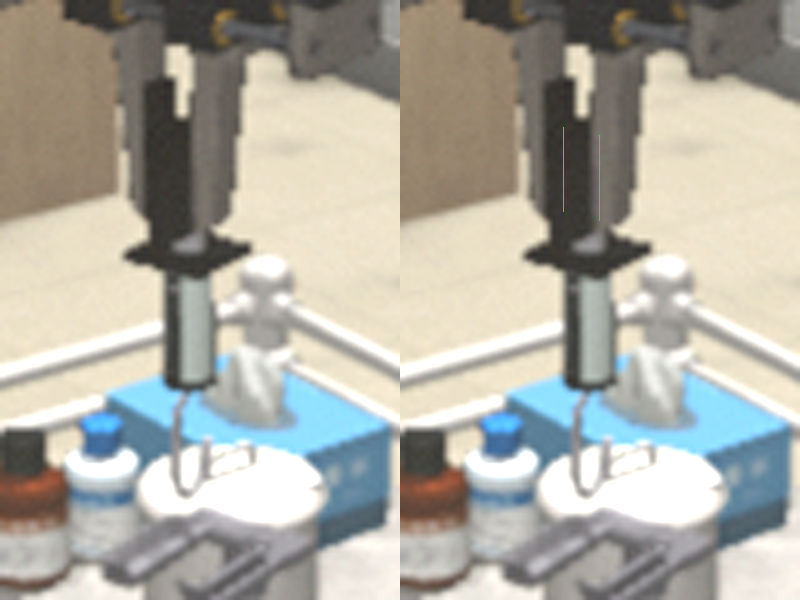

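```bash
python3 -m handwheel '[{"x":0,"y":-0.7,"z":10,"wx":0,"wy":0,"wz":0,"grip":-1},{"x":0,"y":0,"z":20,"wx":0,"wy":0,"wz":0,"grip":-1},{"x":0,"y":0,"z":25,"wx":0,"wy":0,"wz":0,"grip":-1},{"x":0,"y":0,"z":25,"wx":0,"wy":0,"wz":0,"grip":-1},{"x":0,"y":0,"z":25,"wx":0,"wy":0,"wz":0,"grip":-1},{"x":0,"y":0,"z":20,"wx":0,"wy":0,"wz":0,"grip":-1},{"x":0,"y":0,"z":12,"wx":0,"wy":0,"wz":0,"grip":-1},{"x":0,"y":0,"z":6,"wx":0,"wy":0,"wz":0,"grip":-1},{"x":0,"y":0,"z":3,"wx":0,"wy":0,"wz":0,"grip":-1},{"x":0,"y":0,"z":0,"wx":0,"wy":0,"wz":0,"grip":-1},{"x":0,"y":0,"z":0,"wx":0,"wy":0,"wz":0,"grip":-1}]' 40
python3 -c "
from h import *
s=robot.get_state();R=s['ee_rot']
print('tool delta mm to (544.3,184.4,171):',R.T@(np.array([.5443,.1844,.171])-s['eef_pos'])*1000, np.degrees(np.arctan2(R[1,0],R[0,0])),s['contact_force'])"
python3 look.py f2 180,170,90,90,6 240,100,80,110,5
```

```text
time: 30.18
eef_pos: [0.5453, 0.1851, 0.1861]
ee_rot: [[0.949, 0.314, 0.001], [0.314, -0.949, 0.001], [0.002, -0.0, -1.0]]
contact_force: [1.1, 0.4, -1.3]
opening: 0.0199
tool delta mm to (544.3,184.4,171): [-1.16463814  0.32845256 15.05354629] 18.303327196055907 [ 1.05661611  0.35282314 -1.34679033]
30.1833 [0.54528068 0.18506976 0.18605534] 0.01990777721031589
```

View pics/c_scene_f2.png

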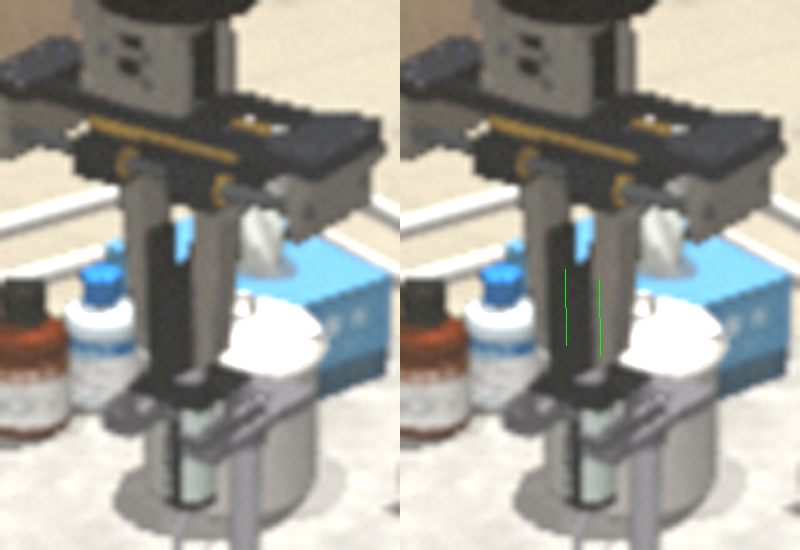

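```bash
python3 -m handwheel '[{"x":-1,"y":0.3,"z":0,"wx":0,"wy":0,"wz":0,"grip":-1},{"x":0,"y":0,"z":2,"wx":0,"wy":0,"wz":0,"grip":-1},{"x":0,"y":0,"z":2,"wx":0,"wy":0,"wz":0,"grip":-1},{"x":0,"y":0,"z":2,"wx":0,"wy":0,"wz":0,"grip":-1},{"x":0,"y":0,"z":2,"wx":0,"wy":0,"wz":0,"grip":-1},{"x":0,"y":0,"z":2,"wx":0,"wy":0,"wz":0,"grip":-1},{"x":0,"y":0,"z":0,"wx":0,"wy":0,"wz":0,"grip":-1},{"x":0,"y":0,"z":0,"wx":0,"wy":0,"wz":0,"grip":-1}]' 40
python3 -c "
from h import *
s=robot.get_state();R=s['ee_rot']
print('tool delta mm to (544.3,184.4,171):',R.T@(np.array([.5443,.1844,.171])-s['eef_pos'])*1000, np.degrees(np.arctan2(R[1,0],R[0,0])),s['contact_force'])"
python3 -m handwheel '[{"x":0,"y":0,"z":1,"wx":0,"wy":0,"wz":0,"grip":-1},{"x":0,"y":0,"z":1,"wx":0,"wy":0,"wz":0,"grip":-1},{"x":0,"y":0,"z":1,"wx":0,"wy":0,"wz":0,"grip":-1},{"x":0,"y":0,"z":0,"wx":0,"wy":0,"wz":0,"grip":-1},{"x":0,"y":0,"z":0,"wx":0,"wy":0,"wz":0,"grip":-1}]' 40
python3 -c "
from h import *
s=robot.get_state();R=s['ee_rot']
print('tool delta mm to (544.3,184.4,171):',R.T@(np.array([.5443,.1844,.171])-s['eef_pos'])*1000, np.degrees(np.arctan2(R[1,0],R[0,0])),s['contact_force'])"
```

```text
time: 30.95
eef_pos: [0.5436, 0.1843, 0.1749]
ee_rot: [[0.949, 0.314, -0.0], [0.314, -0.949, -0.0], [-0.0, 0.0, -1.0]]
contact_force: [0.4, -0.3, -0.4]
opening: 0.0198
tool delta mm to (544.3,184.4,171): [0.64374904 0.14704037 3.86625982] 18.31744179460236 [ 0.37845346 -0.25589074 -0.43262377]
time: 31.37
eef_pos: [0.5437, 0.1843, 0.172]
ee_rot: [[0.949, 0.314, -0.0], [0.314, -0.949, -0.0], [-0.0, -0.0, -1.0]]
contact_force: [-0.2, 0.2, -1.3]
opening: 0.0196
tool delta mm to (544.3,184.4,171): [0.60195518 0.10779691 0.99517805] 18.308678207666322 [-0.20756722  0.15068494 -1.2832553 ]
```

```bash
python3 -m handwheel '[{"x":0.6,"y":0,"z":0.5,"wx":0,"wy":0,"wz":0,"grip":-1},{"x":0,"y":0,"z":0.5,"wx":0,"wy":0,"wz":0,"grip":-1},{"x":0,"y":0,"z":0,"wx":0,"wy":0,"wz":0,"grip":-1},{"x":0,"y":0,"z":0,"wx":0,"wy":0,"wz":0,"grip":-1}]' 40
python3 -m handwheel '[{"x":0,"y":0,"z":0.5,"wx":0,"wy":0,"wz":0,"grip":-1},{"x":0,"y":0,"z":0,"wx":0,"wy":0,"wz":0,"grip":-1},{"x":0,"y":0,"z":0,"wx":0,"wy":0,"wz":0,"grip":-1}]' 40
python3 look.py f3 180,170,90,90,6 255,148,50,70,8
```

```text
time: 31.7
eef_pos: [0.5443, 0.1846, 0.1711]
ee_rot: [[0.949, 0.314, -0.0], [0.314, -0.949, -0.0], [-0.0, -0.0, -1.0]]
contact_force: [0.1, 0.2, -1.5]
opening: 0.0198
time: 31.95
eef_pos: [0.5444, 0.1846, 0.1708]
ee_rot: [[0.949, 0.314, 0.0], [0.314, -0.949, 0.0], [0.0, 0.0, -1.0]]
contact_force: [-0.7, -0.5, 1.0]
opening: 0.0195
31.95 [0.54439026 0.18455701 0.17077434] 0.019462711304680417
```

View pics/c_scene_f3.png

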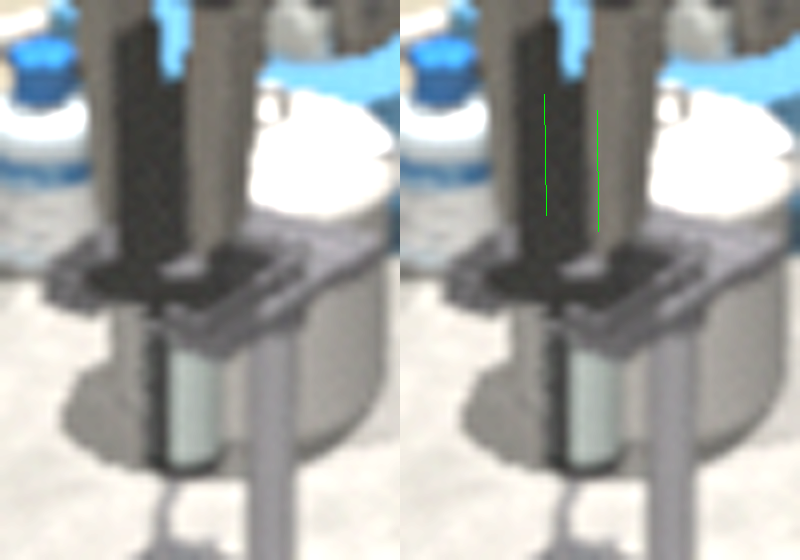

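Seat contact felt (+2 N), and the tube bottom is at the same pixel as at the start. Release.

```bash
python3 -m handwheel '[{"x":0,"y":0,"z":0,"wx":0,"wy":0,"wz":0,"grip":-0.5},{"x":0,"y":0,"z":0,"wx":0,"wy":0,"wz":0,"grip":-0.4},{"x":0,"y":0,"z":0,"wx":0,"wy":0,"wz":0,"grip":-0.2},{"x":0,"y":0,"z":0,"wx":0,"wy":0,"wz":0,"grip":0},{"x":0,"y":0,"z":0,"wx":0,"wy":0,"wz":0,"grip":0.1},{"x":0,"y":0,"z":0,"wx":0,"wy":0,"wz":0,"grip":0.1}]' 10
python3 look.py g1 180,170,90,90,6 255,148,50,70,8
python3 -m handwheel '[{"x":0,"y":0,"z":-10,"wx":0,"wy":0,"wz":0,"grip":0.1},{"x":0,"y":0,"z":-25,"wx":0,"wy":0,"wz":0,"grip":0.1},{"x":0,"y":0,"z":-35,"wx":0,"wy":0,"wz":0,"grip":0.1},{"x":0,"y":0,"z":-40,"wx":0,"wy":0,"wz":0,"grip":0.1},{"x":0,"y":0,"z":-30,"wx":0,"wy":0,"wz":0,"grip":0.1},{"x":-30,"y":20,"z":0,"wx":0,"wy":0,"wz":0,"grip":0.1},{"x":-35,"y":20,"z":0,"wx":0,"wy":0,"wz":0,"grip":0.1},{"x":-35,"y":20,"z":0,"wx":0,"wy":0,"wz":0,"grip":0.1},{"x":-35,"y":20,"z":0,"wx":0,"wy":0,"wz":0,"grip":0.1},{"x":0,"y":0,"z":0,"wx":0,"wy":0,"wz":0,"grip":0.1},{"x":0,"y":0,"z":0,"wx":0,"wy":0,"wz":0,"grip":0.1}]'
python3 look.py g2 180,170,90,90,6 255,148,50,70,8
```

```text
time: 32.55
eef_pos: [0.5443, 0.1845, 0.1706]
ee_rot: [[0.949, 0.314, 0.0], [0.314, -0.949, 0.0], [0.0, -0.0, -1.0]]
contact_force: [0.2, -0.3, 1.2]
opening: 0.05
32.55 [0.54432817 0.1845399  0.17057524] 0.0500050352916233
time: 33.57
eef_pos: [0.4405, 0.0652, 0.3118]
ee_rot: [[0.95, 0.312, 0.002], [0.312, -0.95, 0.0], [0.002, 0.0, -1.0]]
contact_force: [0.5, -1.0, -0.2]
opening: 0.0503
33.5667 [0.44054493 0.06517962 0.31180546] 0.05033409032340417
```

View pics/c_scene_g2.png

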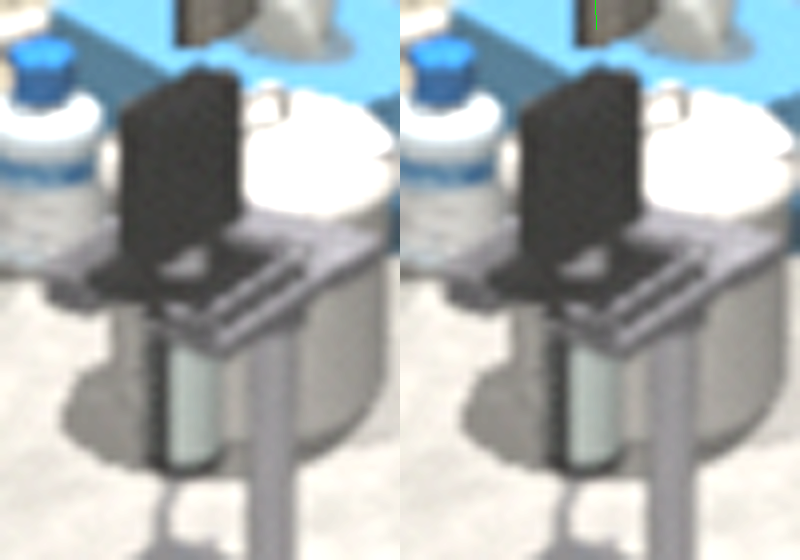

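View pics/top_g2.png

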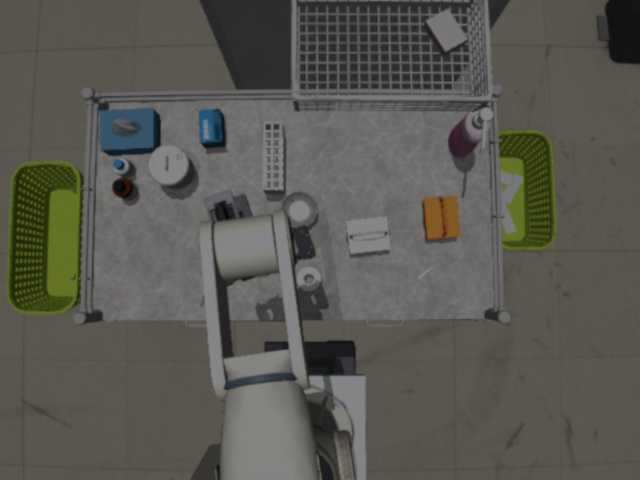

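View pics/scene_g2.png

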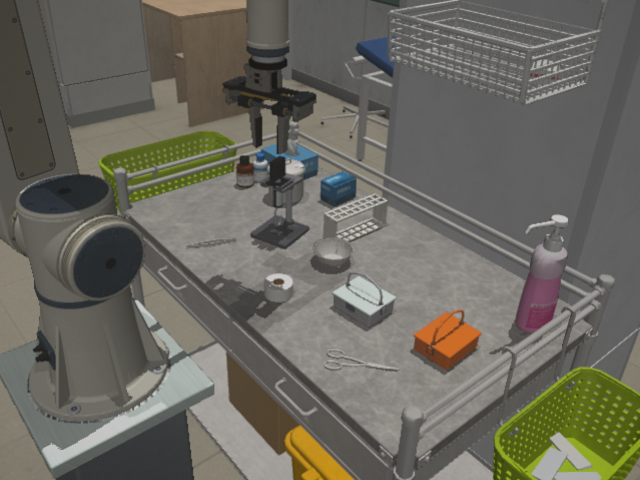

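```bash
python3 - <<'E'
import cv2,numpy as np
r=cv2.cvtColor(cv2.imread('pics/scene0.png'),6);c=cv2.cvtColor(cv2.imread('pics/scene_g2.png'),6)
def sh(n,x,y,w,h):
    t=r[y:y+h,x:x+w];m=cv2.matchTemplate(c[y-5:y+h+5,x-5:x+w+5],t,5);_,s,_,(i,j)=cv2.minMaxLoc(m)
    f=lambda a,b,c:.5*(a-c)/(a-2*b+c)
    print(n,round(i-5+f(*m[j,i-1:i+2]),2),round(j-5+f(*m[j-1:j+2,i]),2),round(s,3))
sh('grip',266,153,22,26);sh('grip top',266,152,22,10);sh('tube',270,188,14,22);sh('hook',270,205,14,22);sh('fork',282,172,20,18)
sh('box bail',343,268,34,22);sh('box front',329,290,32,26);sh('gallipot',310,234,46,36);sh('roll',260,272,36,32);sh('forceps',182,236,54,16);sh('scissors',322,345,50,26)
a=cv2.imread('pics/scene0.png')[148:218,255:305];b=cv2.imread('pics/scene_g2.png')[148:218,255:305]
cv2.imwrite('pics/cmp.png',cv2.convertScaleAbs(cv2.resize(np.hstack([a,b]),None,fx=8,fy=8,interpolation=2),alpha=2.2))
E
```

```text
grip 0.5 0.23 0.95
grip top 0.27 0.48 0.9
tube 0.52 0.18 0.95
hook 0.43 0.08 0.978
fork 0.17 -0.07 0.994
box bail -0.14 0.21 0.983
box front -0.36 0.3 0.992
gallipot -0.09 -0.0 0.989
roll 0.21 -0.13 0.728
forceps -0.0 0.01 0.998
scissors 0.02 -0.01 0.889
```

View pics/cmp.png

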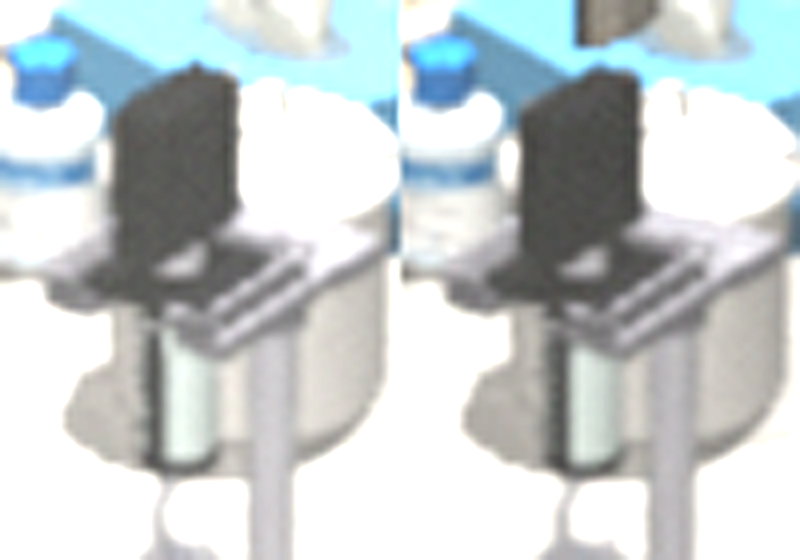

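Scale sits at its original height (shift 0.5 px ≈ 1 mm, within the seat's play), the box is within ~1 mm of where it stood, and bystanders are unmoved. Handing in.

```bash
python3 -c "
from plant import robot
print(robot.get_state()['time'],robot.sign_off())"
```

```text
the job is handed in; nothing more can be done
33.6667 None
```

The box has been weighed, set back where it stood and unhooked, and the scale is upright in its stand. I handed in at 33.7 s.

- **Lift:** I raised the scale until the box hung about 11 mm up at its middle, then 3 mm more, to about 12–14 mm. Three patches of the box rose evenly with that last raise, so it was hanging free. It then hung still for about 2.7 s. The box hung slightly tilted, with its highest corner at roughly 15–18 mm.
- **Weight:** the net pull was about 5.9 N, so the box weighs roughly 0.6 kg. The force reading is noisy, by about ±0.5 N.
- **Set-down:** the box drifted about 3 mm sideways while hanging. I corrected this as I lowered it, and it ended within 0.4 px (about 1 mm) of its first picture.
- **Scale in the stand:** about 2 N of seat force was felt before I let go. The final picture shows it upright, no higher than at the start, and about 1 mm to the side, which is within the seat's play.
- **Other things:** the gallipot, forceps and scissors measured unmoved. The label roll matched less well (0.73) but shifted only 0.2 px; a shadow lies on it in the last picture, so I read it as unmoved.
- **Not exact:** the hook showed about 2–3 mm off where the arm's pose put it, and the box heights are camera estimates. While gripping the scale, one finger touched first, with a side force of up to 6 N that I centred out.

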